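Swing the pan handles in, lay the hinge plates in the kit tray, ring the bell

TASK

Make the assembly corner safe and set out the hinge kit: first swing the handles of both wax pans inward, each pan staying upright on its ring, so that each handle lies lengthwise over the hotplate, overhangs no edge and is well clear of the other pan. Then lay every hinge plate you find flat in the kit tray, one to a compartment with its long side along the compartment, and last press the bell's plunger down to its stop and let it spring back to call the fitter. Leave the spanner, the hex driver and the clamped offcut where they are.

Things in the scene. Friction and masses are not known exactly. Their poses are not given: they have to be found in the camera images.
- hotplate: Dark steel twin hotplate (cold), fixed, 250 mm (its x) by 440 mm (its y) and 50 mm high with a flat top; origin under its centre on the bench; its -x side is the front, facing the robot; +y is its left end seen from the robot. Two black rings on top, staggered, carry one pan each.
- ring_back (a point): Centre of the back left ring (124 mm disc), on the hotplate's top, at +40 mm x, +110 mm y of the hotplate's frame. A handle turned inward here points to the hotplate's -y.
- ring_front (a point): Centre of the front right ring (124 mm disc), on the hotplate's top, at -40 mm x, -110 mm y of the hotplate's frame. A handle turned inward here points to the hotplate's +y. The two inward handles then lie side by side, 80 mm apart; a front pan's handle swung in first could strike the handle of the back pan if that still points forward.
- saucepan: Steel saucepan, lidded, 0.4-0.7 kg, loose; 110 mm across, 58 mm tall, 73 mm with the lid knob. Level bar handle (black) 18 mm wide, 14 mm thick, ends 150 mm from the pan's axis, its middle 45 mm above the underside. Origin: on the axis at the underside; handle along own +x; z up. At the start the handle points over the hotplate's front edge within 30 degrees. Which pan is on which ring varies.
- saucepan_handle (a point): Middle of the free part of the saucepan's handle, 110 mm from the pan's axis: a place to grip it across its 18 mm width. Axes as the pan's.
- saucepan_tip (a point): Outer end of the saucepan's handle, 150 mm from the pan's axis.
- milk_pan: Red milk pan, lidded, 0.4-0.7 kg, loose; 110 mm across, 58 mm tall, 73 mm with the lid knob. Level bar handle (brown wood) 18 mm wide, 14 mm thick, ends 150 mm from the pan's axis, its middle 45 mm above the underside. Origin: on the axis at the underside; handle along own +x; z up. At the start the handle points over the hotplate's front edge within 30 degrees. Which pan is on which ring varies.
- milk_pan_handle (a point): Middle of the free part of the milk pan's handle, 110 mm from the pan's axis, as on the saucepan.
- milk_pan_tip (a point): Outer end of the milk pan's handle, 150 mm from the pan's axis.
- tray: Blue plastic kit tray, fixed, 146 mm square; floor 4 mm thick, all walls 4 mm thick with tops 11 mm above the bench; origin under its centre. Four open compartments of 80 by 54 mm are set round a small solid square like a pinwheel: two lie along the tray's x, two along its y.
- bay1 (a point): Centre of a compartment on its floor (4 mm above the bench), at -29, -42 mm (x, y) of the tray's frame; 80 mm along the tray's x and 54 mm across. Axes as the tray's.
- bay2 (a point): Centre of a compartment on its floor (4 mm above the bench), at +42, -29 mm (x, y) of the tray's frame; 80 mm along the tray's y and 54 mm across. Axes as the tray's.
- bay3 (a point): Centre of a compartment on its floor (4 mm above the bench), at +29, +42 mm (x, y) of the tray's frame; 80 mm along the tray's x and 54 mm across. Axes as the tray's.
- bay4 (a point): Centre of a compartment on its floor (4 mm above the bench), at -42, +29 mm (x, y) of the tray's frame; 80 mm along the tray's y and 54 mm across. Axes as the tray's.
- plate1_mid (a point): Aluminium hinge mounting plate, 80 g: flat base 70 mm (its x) by 44 mm by 5 mm, with a spine 50 mm long (x), 14 mm wide, 20 mm high along its middle; 25 mm tall in all. Point: its centre, 12.5 mm above its underside; z up. Grip it across the spine. Three or four plates are present (None if absent). Either way round along a compartment is right.
- plate2_mid (a point): Aluminium hinge mounting plate, 80 g: flat base 70 mm (its x) by 44 mm by 5 mm, with a spine 50 mm long (x), 14 mm wide, 20 mm high along its middle; 25 mm tall in all. Point: its centre, 12.5 mm above its underside; z up. Grip it across the spine. Three or four plates are present (None if absent). Either way round along a compartment is right.
- plate3_mid (a point): Aluminium hinge mounting plate, 80 g: flat base 70 mm (its x) by 44 mm by 5 mm, with a spine 50 mm long (x), 14 mm wide, 20 mm high along its middle; 25 mm tall in all. Point: its centre, 12.5 mm above its underside; z up. Grip it across the spine. Three or four plates are present (None if absent). Either way round along a compartment is right.
- plate4_mid (a point): Aluminium hinge mounting plate, 80 g: flat base 70 mm (its x) by 44 mm by 5 mm, with a spine 50 mm long (x), 14 mm wide, 20 mm high along its middle; 25 mm tall in all. Point: its centre, 12.5 mm above its underside; z up. Grip it across the spine. Three or four plates are present (None if absent). Either way round along a compartment is right.
- bell_plunger (a joint): Travel of the bench bell's spring plunger: 0 up, 0.009 m fully down at its stop; needs about 1.2 N to start and 4 N at the stop; springs back when let go.
- bell_head (a point): Top centre of the bell's plunger head, a steel disc 22 mm across, 64 mm above the bench when up. The bell is a brass dome 72 mm across and 42 mm high on a black base 80 mm across, fixed.
- spanner: Steel combination spanner, 170 mm, lying on the bench beyond the bell; not part of the job. Origin at its underside.
- hex_driver: Hex driver with green grip, 175 mm, 26 mm thick, lying on the bench to the right of the bell; not part of the job. Origin at its underside.
- clamped_offcut: Beech offcut 110 by 45 by 22 mm held in a spring clamp with yellow jaws, to the left of the hotplate; not part of the job. Origin at its underside.
Not all that is in view belongs to the job. What is shaped like the part that bears plate2_mid but orange or purple is not meant.

How it is judged:
By the outcome, as a careful person would: the job done as asked, in the order asked, and still so for the second after the job is handed in, with the robot touching nothing.
Of plate1, plate2, plate3, plate4 only 3 to 4 are there at a start; the rules pass over those that are not, and their reading is None.
At some moment in a run one of plate1, plate2, plate3, plate4 may be knocked a few centimetres aside while the robot is not near it.
Once in a run the grip may slacken for a moment while it holds something.
It also fails if it takes over 210 s, if anything falls off the work surface, if the arm or the gripper's body presses on something with over 40 N, if the wrist force passes 120 N, or if a joint passes its speed limit or range.

ROBOT

A 7-joint arm with a two-finger parallel gripper is mounted at the origin on the work surface. World frame = base frame: x ahead of the robot, y to its left, z up, the work surface at z = 0. Lengths are in m, angles in rad, forces in N, time in s.
With the tool pointing down it reaches from about 0.425 to 0.95 m from the base axis. Payload 4.7 kg.
Tool frame: the origin (TCP) lies between the finger pads; the fingertips stand 22 mm ahead of it and the grasp point (between the pads) lies 3 mm ahead of it (env.nose_length is the distance from the TCP to the fingertips, in m); y points along the fingers, z is the direction in which the jaws open and shut, and the axes are right-handed (so a half turn about y gives the same grasp; the last joint's range is limited). The gripper opens to 87 mm and grips with 3 to 60 N. Pads are 19 mm wide; open, the fingers measure 117 mm over their backs; the gripper's body (75 mm by 190 mm) begins 51 mm behind the grasp point.
Start: joints at [-1.364, 0.469, -0.049, 1.532, 0.024, 1.141, -0.082], TCP at [0.158, 0.656, 0.213] pointing down, gripper open.
Joint ranges: [-2.59, 2.59], [-0.33, 1.99], [-1.39, 1.29], [0.1, 2.45], [-1.04, 4.18], [0.21, 1.99], [-2.66, 2.66]. Speed limits (rad/s): [2.57, 2.57, 3.14, 3.14, 3.14, 3.14, 3.14].

INTERFACE

Orientations are given as a unit quaternion [w, x, y, z].
In Python, from station import sense, imaging, job, models, env gives the robot as it stands.
- The arm moves only by the tool step_arm, never from a script. Its argument "moves" is a list of rows, each a list of 5 numbers: the opening, from 0 (shut) to 1 (fully open), then the shift along the tool's x, y, z in mm, then the turn about the tool's y in degrees. A call has 1 to 20 rows; each row shifts and turns the commanded pose from where the row before left it, along the tool's axes as they then stand; what a row does not reach is not made up. A row lasts 1/10 s, in which the tool goes at most 50 mm and 8.59 degrees, less where a joint would pass 70% of its speed; a pose out of reach is approached as far as the arm can. A call with a gripper value outside its range is refused whole. The fingers move at their own pace and stop on an object; "grip_force" is the grip in N (left out, the last holds). Time passes only in rows, so rows that do not move let the fingers close. It gives the time, the measured TCP pose, the force and the opening at its end, in the units of the state.
- sense(): the state, without advancing time (a new reading comes with each control period).
- imaging.get_image(name): name is "scene" or "top" or "wrist"; returns the picture (480x640x3 uint8, red, green, blue); there is no depth.
- imaging.camera_info(name): a dict with "fx", "fy", "cx", "cy" (pixels), "R" (3x3) and "t" (3): a world point X has camera coordinates R X + t. Camera axes: x right, y down, z forward; pixel columns grow to the right and rows downward; lengths in m; the calibration is good to about 2 mm. A picture is of the moment at which its call begins: read the wrist's pose just before it. camera_info takes no time and is no camera call; for the wrist camera it gives the pose at the moment of the call.
- job.hand_in(): hands the job in, once; it reports no verdict.
Trained networks look in the newest picture that a camera, given by its name, has taken for a name from the list of things; names that differ only in an ending like _2 or _b are one class to them, and where a whole thing is asked for, a point or a joint stands for the part that bears it (a point fixed in the world has none). Each returns a list of dicts, best first, with "score" (0 to 1); they miss things now and then, are a little off and sometimes report something else, mostly with a low value. They report only what shows in the picture. A call takes as long as a camera call. They do not tell look-alikes from the thing itself.
- models.find_in(camera, target): "extent" ([left, top, width, height] in pixels, round what is visible of it).
- models.trace(camera, target): "region" (480x640 bool, what is visible of it) and "extent" ([left, top, width, height] in pixels, round what is visible of it).
- models.place_of(camera, target): "xy" ([column, row] in pixels: a listed point, or the origin of a listed thing).
The state is a dict: "time_s": time; "joint_pos": joint angles; "qd": joint speeds; "joint_efforts": joint torques, N m; "tool_pos": TCP position; "orientation": TCP orientation; "wrist_force": force on the tool from outside, world axes, zero at the start; "ft_torque": the same for the moment, N m; "finger_gap": finger opening in m.
Only numpy, scipy, OpenCV 4.12 (cv2) and the standard library are available. Lean on these libraries where they do the work, as an engineer would, in place of code of your own. Each camera call takes 0.05 s, during which the arm holds its last target.

## Working session

There is one attempt and no reset: what is moved stays moved. The work goes in short steps, Python scripts to look and compute and a tool call to move; the robot and the scene stay as the last step left them, time stands still between calls to the robot, and variables do not carry over. Pictures are saved under pics/ and viewed, and the job is handed in when it is done.

Besides the shell and the picture viewer there is one more tool, called after "Call:" as name(argument=value, ...), one argument or row to a line, values as JSON. step_arm: Moves the arm, as the interface text tells. Its arguments: {"type":"object","properties":{"moves":{"type":"array"},"grip_force":{"type":"number"}},"required":["moves"]}

```bash
ls; mkdir -p pics; python3 - <<'E'
from station import sense, imaging, job, models, env
import cv2
s=sense()
for k,v in s.items(): print(k,v)
print(env.nose_length)
for c in ["scene","top","wrist"]:
    im=imaging.get_image(c); cv2.imwrite(f"pics/{c}0.png",im[:,:,::-1])
    i=imaging.camera_info(c); print(c,i)
E
```

```text
pics
time_s 0.0
joint_pos [-1.36387817  0.46946877 -0.04857779  1.53366749  0.02407589  1.14099126
 -0.08229666]
qd [ 0.00118058  0.00186208  0.00057596 -0.00146338  0.00085276 -0.0004913
 -0.00173549]
joint_efforts [-2.07491462e-05 -5.07968903e+01 -8.07754649e-02 -2.36153466e+01
 -6.13277522e-02  3.80493701e-02  1.88530516e-04]
tool_pos [0.15755803 0.65573145 0.21219215]
orientation [-0.7015104   0.70288404 -0.08323937  0.08311674]
wrist_force [ 0.28316238  0.20389216 -0.08373655]
ft_torque [ 0.00630334 -0.03493927  0.04343167]
finger_gap 0.08695982509586599
0.022
scene {'fx': 546.912950025742, 'fy': 546.912950025742, 'cx': 317.75709858862024, 'cy': 239.36025035383042, 'R': array([[ 4.99152610e-01,  8.66514057e-01, -2.45468612e-04],
       [ 7.11546087e-01, -4.10045451e-01, -5.70582942e-01],
       [-4.94518793e-01,  2.84633303e-01, -8.21239944e-01]]), 't': array([-0.33297547, -0.30930108,  1.5435843 ])}
top {'fx': 565.6185461846833, 'fy': 565.6185461846833, 'cx': 320.85265742359474, 'cy': 238.82980772950572, 'R': array([[ 0.01734556, -0.99978625,  0.01125107],
       [-0.99831756, -0.01794057, -0.05513784],
       [ 0.0553279 , -0.01027575, -0.99841536]]), 't': array([0.06515643, 0.56222731, 1.57473345])}
wrist {'fx': 339.4391830337407, 'fy': 339.4391830337407, 'cx': 315.7122525441882, 'cy': 244.16160708277192, 'R': array([[ 0.23328621,  0.97240501, -0.00245648],
       [ 0.92984613, -0.22233544,  0.29317763],
       [ 0.28454124, -0.07067844, -0.95605483]]), 't': array([-0.6741742 , -0.03613342,  0.39237918])}
```

View pics/scene0.png

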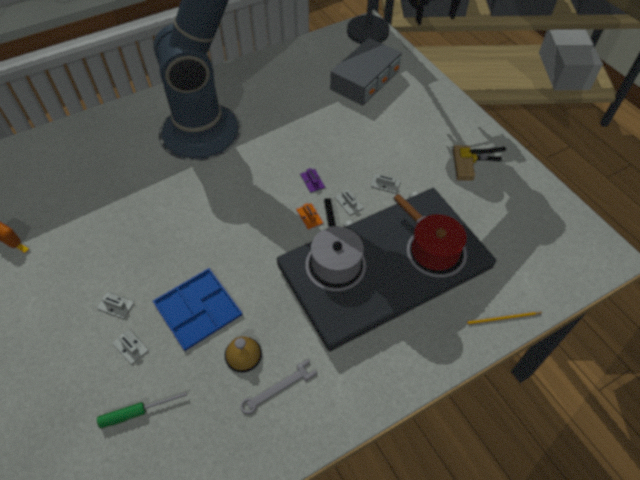

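View pics/top0.png

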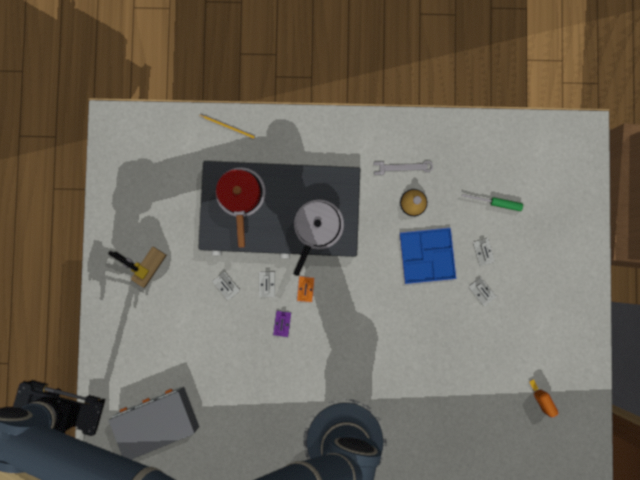

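View pics/wrist0.png

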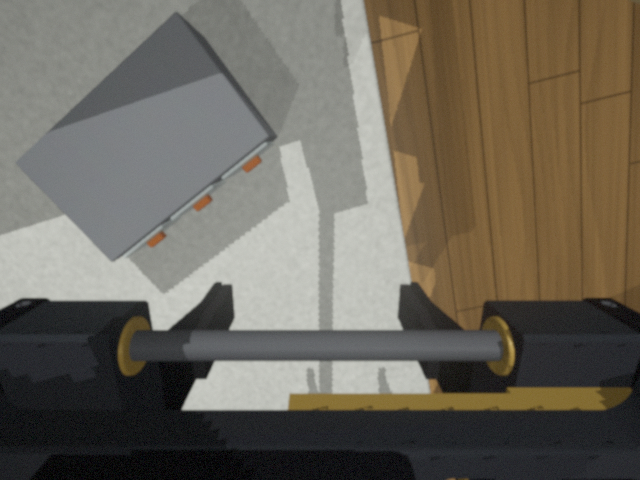

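```bash
cat > h.py <<'E'
from station import sense, imaging, job, models, env
import numpy as np, cv2
from scipy.spatial.transform import Rotation as Rot
def unproj(ci,uv,z):
    d=np.array([(uv[0]-ci['cx'])/ci['fx'],(uv[1]-ci['cy'])/ci['fy'],1.0])
    R,t=ci['R'],ci['t']; C=-R.T@t; d=R.T@d
    return C+d*(z-C[2])/d[2]
def proj(ci,X):
    c=ci['R']@np.asarray(X)+ci['t']; return np.array([ci['fx']*c[0]/c[2]+ci['cx'],ci['fy']*c[1]/c[2]+ci['cy']])
def R_tool(s=None):
    q=(s or sense())['orientation']; return Rot.from_quat([q[1],q[2],q[3],q[0]]).as_matrix()
def jaw_yaw(s=None):
    r=R_tool(s); return np.degrees(np.arctan2(r[1,2],r[0,2]))
def snap(c,n):
    ci=imaging.camera_info(c); im=imaging.get_image(c); cv2.imwrite(f"pics/{n}.png",im[:,:,::-1]); return ci,im
def st(s=None):
    s=s or sense(); print('t',round(s['time_s'],2),'pos',np.round(s['tool_pos'],4),'jawyaw',round(jaw_yaw(s),1),'F',np.round(s['wrist_force'],1),'gap',round(s['finger_gap'],4),'j',np.round(s['joint_pos'],2))
E
python3 - <<'E'
from h import *
st(); print(R_tool().round(3))
for c in ["top","scene"]:
    ci=imaging.camera_info(c); imaging.get_image(c)
    for n,z in [("hotplate",0),("ring_back",.05),("ring_front",.05),("saucepan",.05),("milk_pan",.05),("saucepan_tip",.095),("milk_pan_tip",.095),("saucepan_handle",.095),("milk_pan_handle",.095),("tray",0),("bay1",.004),("bay2",.004),("bay3",.004),("bay4",.004),("plate1_mid",.0125),("bell_head",.064)]:
        for d in models.place_of(c,n): print(c,n,round(d['score'],2),np.round(d['xy'],1),unproj(ci,d['xy'],z)[:2].round(4))
print(sense()['time_s'])
E
```

```text
t 0.15 pos [0.1576 0.6559 0.2125] jawyaw 76.5 F [ 0.8  0.  -0.5] gap 0.0871 j [-1.36  0.47 -0.05  1.53  0.02  1.14 -0.08]
[[ 0.972 -0.     0.234]
 [-0.234 -0.001  0.972]
 [ 0.    -1.    -0.001]]
top hotplate 0.66 [278.7 211.3] [0.638  0.1961]
top hotplate 0.65 [416.2 198.2] [ 0.6829 -0.1952]
top ring_back 0.27 [492.9 197.5] [ 0.6823 -0.3991]
top ring_front 0.66 [488.8 201.6] [ 0.6706 -0.3877]
top saucepan 0.74 [488.7 199.2] [ 0.6773 -0.3874]
top saucepan 0.58 [314.1 230.2] [0.5825 0.0944]
top saucepan 0.19 [400.3 165.3] [ 0.7672 -0.1413]
top milk_pan 0.83 [239.  191.9] [0.6846 0.3033]
top saucepan_tip 0.93 [294.9 273.4] [0.4633 0.1433]
top milk_pan_tip 0.83 [242.4 243.7] [0.5398 0.2846]
top milk_pan_tip 0.38 [147.6 268.9] [0.4684 0.534 ]
top saucepan_handle 0.63 [303.4 261.8] [0.4945 0.1213]
top milk_pan_handle 0.56 [240.6 229.7] [0.5771 0.2904]
top milk_pan_handle 0.21 [225.6 285.8] [0.4273 0.3263]
top tray 0.67 [427.9 254.4] [ 0.523  -0.2298]
top bay1 0.95 [423.2 273.9] [ 0.4675 -0.216 ]
top bay1 0.85 [432.8 239.6] [ 0.5651 -0.2426]
top bay1 0.82 [442.  262.5] [ 0.5007 -0.2691]
top
[... 2015 characters left out ...]
.1647]
scene bay3 0.86 [193.9 329.9] [ 0.5681 -0.2533]
scene bay3 0.82 [199.4 290. ] [ 0.4821 -0.2041]
scene bay3 0.65 [168.8 307.3] [ 0.489  -0.2805]
scene bay3 0.65 [222.4 305.5] [ 0.5445 -0.1751]
scene bay3 0.44 [328.1 211.1] [0.4331 0.1647]
scene bay4 0.86 [193.9 329.9] [ 0.5681 -0.2533]
scene bay4 0.82 [199.4 290. ] [ 0.4821 -0.2041]
scene bay4 0.65 [168.8 307.3] [ 0.489  -0.2805]
scene bay4 0.65 [222.4 305.5] [ 0.5445 -0.1751]
scene bay4 0.44 [328.1 211.1] [0.4331 0.1647]
scene plate1_mid 0.71 [115.5 302.8] [ 0.4245 -0.379 ]
scene bell_head 0.51 [241.4 341.4] [ 0.6719 -0.1812]
scene bell_head 0.46 [192.  330.5] [ 0.5995 -0.2585]
scene bell_head 0.45 [282.4 390.8] [ 0.8037 -0.157 ]
1.85
```

```bash
cat >> h.py <<'E'
def plan(way,g,q=1.0,cmd=None):
    """way: list of (x,y,z[m],jaw yaw deg,nrows) waypoints; straight interpolation from the current pose; prints rows."""
    import json
    s=sense(); p=np.array(s['tool_pos'])*1000; psi=jaw_yaw(s)
    if cmd is not None: p=np.array(cmd[:3])*1000; psi=cmd[3]
    rows=[]; cp=p.copy(); cpsi=psi
    a=p.copy(); apsi=psi
    for (x,y,z,yw,n) in way:
        b=np.array([x,y,z])*1000
        for k in range(1,n+1):
            f=k/n; tp=a+(b-a)*f; ty=apsi+(yw-apsi)*f
            d=tp-cp; c,s_=np.cos(np.radians(cpsi)),np.sin(np.radians(cpsi))
            dx=d[0]*s_-d[1]*c; dz=d[0]*c+d[1]*s_; dy=-d[2]
            r=[round(v/q)*q for v in (dx,dy,dz)]; t=round((cpsi-ty)/q)*q
            cp=cp+np.array([r[0]*s_+r[2]*c,-r[0]*c+r[2]*s_,-r[1]]); cpsi-=t
            rows.append([g]+[float(v) if v%1 else int(v) for v in r+[t]])
        a,apsi=b,yw
    print(len(rows),'rows; end',cp.round(1),round(cpsi,1)); 
    for i in range(0,len(rows),20): print(json.dumps(rows[i:i+20],separators=(',',':')))
E
python3 - <<'E'
from h import *
plan([(0.571,0.291,0.25,-82.3,20)],1)
# hotplate/tray outline
for n,z in [("hotplate",.05),("tray",.011)]:
    ci=imaging.camera_info("top")
    imaging.get_image("top")
    d=models.trace("top",n)[0]
    cs,_=cv2.findContours(d['region'].astype(np.uint8),cv2.RETR_EXTERNAL,cv2.CHAIN_APPROX_NONE)
    c=max(cs,key=cv2.contourArea)[:,0]
    w=np.array([unproj(ci,p,z)[:2] for p in c],np.float32)*1000
    print(n,d['score'],cv2.minAreaRect(w))
E
```

```text
20 rows; end [570.9 291.4 250.3] -82.5
[[1,24,-2,-13,8],[1,26,-2,-9,8],[1,27,-2,-6,8],[1,28,-1,-2,8],[1,27,-2,2,8],[1,27,-2,6,8],[1,26,-2,9,8],[1,24,-2,13,8],[1,23,-2,17,7],[1,20,-1,18,8],[1,17,-2,22,8],[1,14,-2,24,8],[1,11,-2,25,8],[1,7,-2,27,8],[1,4,-2,27,8],[1,-1,-1,28,8],[1,-4,-2,27,8],[1,-8,-2,26,8],[1,-12,-2,25,8],[1,-15,-2,23,8]]
hotplate 0.6 ((432.7572021484375, 221.8990478515625), (65.589599609375, 41.0136833190918), 1.2554327249526978)
tray 0.93 ((521.423828125, -225.22622680664062), (147.875244140625, 147.2079620361328), 6.902379512786865)
```

Call:
step_arm(
  moves=[
    [1, 24, -2, -13, 8],
    [1, 26, -2, -9, 8],
    [1, 27, -2, -6, 8],
    [1, 28, -1, -2, 8],
    [1, 27, -2, 2, 8],
    [1, 27, -2, 6, 8],
    [1, 26, -2, 9, 8],
    [1, 24, -2, 13, 8],
    [1, 23, -2, 17, 7],
    [1, 20, -1, 18, 8],
    [1, 17, -2, 22, 8],
    [1, 14, -2, 24, 8],
    [1, 11, -2, 25, 8],
    [1, 7, -2, 27, 8],
    [1, 4, -2, 27, 8],
    [1, -1, -1, 28, 8],
    [1, -4, -2, 27, 8],
    [1, -8, -2, 26, 8],
    [1, -12, -2, 25, 8],
    [1, -15, -2, 23, 8],
  ],
)

```text
time_s: 4.05
tool_pos: [0.5716, 0.2909, 0.2505]
orientation: [0.044, -0.044, 0.706, -0.706]
wrist_force: [-0.1, 0.3, 0.6]
finger_gap: 0.0872
```

```bash
python3 - <<'E'
from h import *
st(); ci,im=snap("wrist","w1"); st()
for n,z in [("hotplate",0),("saucepan",.05),("milk_pan",.05),("milk_pan_tip",.095),("milk_pan_handle",.095),("saucepan_tip",.095)]:
    for d in models.place_of("wrist",n)[:2]: print(n,round(d['score'],2),np.round(d['xy'],1),unproj(ci,d['xy'],z)[:2].round(4))
E
```

```text
t 4.05 pos [0.5716 0.2909 0.2505] jawyaw -82.8 F [-0.1  0.3  0.6] gap 0.0872 j [-1.01  0.44  0.67  1.6  -0.29  1.2  -1.72]
t 4.1 pos [0.5756 0.2857 0.2511] jawyaw -83.4 F [ 2.5 -2.8  1.8] gap 0.0872 j [-1.01  0.44  0.68  1.6  -0.29  1.2  -1.73]
hotplate 0.56 [402.9 160.1] [0.6417 0.1935]
hotplate 0.5 [105.8 253.6] [0.4755 0.5567]
saucepan 0.86 [500.4 215.2] [0.5979 0.0861]
milk_pan 0.68 [321.3 113.5] [0.6782 0.2986]
milk_pan_tip 0.64 [312.4 263.1] [0.5315 0.2893]
milk_pan_tip 0.54 [500.7 215.8] [0.604  0.1116]
milk_pan_handle 0.84 [313.5 228.2] [0.5684 0.2927]
milk_pan_handle 0.66 [400.7 160.1] [0.644  0.2198]
```

View pics/w1.png

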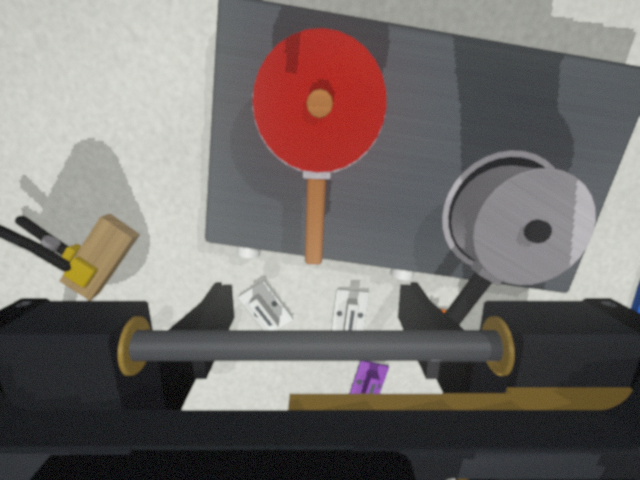

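Call:
step_arm(
  moves=[
    [1, 0, 0, 0, 0],
    [1, 0, 0, 0, 0],
    [1, 0, 0, 0, 0],
  ],
)

```text
time_s: 4.7
tool_pos: [0.5707, 0.2919, 0.2503]
orientation: [0.046, -0.047, 0.706, -0.705]
wrist_force: [0.9, -0.1, -0.2]
finger_gap: 0.0866
```

```bash
python3 - <<'E'
from h import *
st(); ci,im=snap("wrist","w2"); st()
for n,z in [("hotplate",0),("saucepan",.05),("milk_pan",.05),("milk_pan_tip",.095),("milk_pan_handle",.095)]:
    for d in models.place_of("wrist",n)[:1]: print(n,round(d['score'],2),np.round(d['xy'],1),unproj(ci,d['xy'],z)[:2].round(4))
# red lid
hsv=cv2.cvtColor(im,cv2.COLOR_RGB2HSV)
m=((hsv[...,0]<4)|(hsv[...,0]>174))&(hsv[...,1]>180)&(hsv[...,2]>60)
m=cv2.morphologyEx(m.astype(np.uint8),cv2.MORPH_OPEN,np.ones((3,3)))
n,l,stt,cen=cv2.connectedComponentsWithStats(m)
i=1+np.argmax(stt[1:,4]); print('red',stt[i])
ys,xs=np.where(l==i)
for lab,z in [('top rim .108',.108)]:
    hull=cv2.convexHull(np.c_[xs,ys].astype(np.int32))[:,0]
    w=np.array([unproj(ci,p,z)[:2] for p in hull],np.float32)
    print(lab,cv2.minEnclosingCircle(w*1000))
# handle brown
m=(hsv[...,0]>5)&(hsv[...,0]<16)&(hsv[...,1]>130)
m[:180]=0;m[270:]=0;m[:,:290]=0;m[:,345:]=0
ys,xs=np.where(m); w=np.array([unproj(ci,p,.102)[:2] for p in np.c_[xs,ys]],np.float32)
print('handle',cv2.minAreaRect(w*1000),len(xs))
# hotplate corners at z=.05
for z in (.05,):
  for uv in [(218,0),(207,240),(572,292),(640,65)]: print(uv,unproj(ci,uv,z)[:2].round(4))
E
```

```text
t 4.7 pos [0.5707 0.2919 0.2503] jawyaw -82.5 F [ 0.9 -0.1 -0.2] gap 0.0866 j [-1.01  0.44  0.67  1.6  -0.29  1.2  -1.72]
t 4.75 pos [0.5707 0.2917 0.2503] jawyaw -82.5 F [ 0.4 -0.1 -0.8] gap 0.0869 j [-1.01  0.44  0.67  1.6  -0.29  1.2  -1.72]
hotplate 0.7 [405.7 160.8] [0.6409 0.1914]
saucepan 0.65 [503.2 219.1] [0.5942 0.0829]
milk_pan 0.64 [320.5 108.8] [0.6814 0.3016]
milk_pan_tip 0.57 [313.4 258. ] [0.5362 0.2897]
milk_pan_handle 0.85 [313.9 225.4] [0.5703 0.2936]
red [  258    28   129   142 13314]
top rim .108 ((681.8702392578125, 301.3210144042969), 56.27012252807617)
handle ((581.584228515625, 292.8994140625), (69.06149291992188, 15.877786636352539), 5.412820339202881) 829
(218, 0) [0.763  0.4098]
(207, 240) [0.526  0.4113]
(572, 292) [ 0.5182 -0.0253]
(640, 65) [ 0.7627 -0.0051]
```

View pics/w2.png

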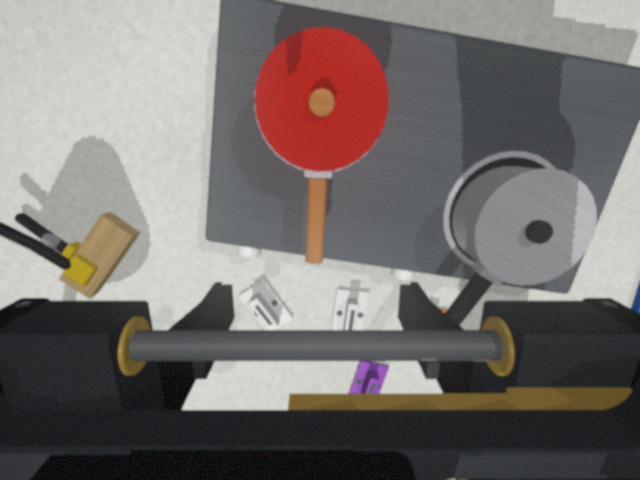

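Call:
step_arm(
  moves=[
    [1, 0, 15, 0, 1],
    [1, 0, 20, 0, 1],
    [1, -2, 20, 0, 0.5],
    [1, 0, 20, 0, 0],
    [1, 0, 20, 0, 0],
    [1, 0, 20, 0, 0],
    [1, 0, 20, 0, 0],
    [1, 0, 12, 0, 0],
    [1, 0, 5, 0, 0],
    [1, 0, 0, 0, 0],
    [1, 0, 0, 0, 0],
    [0, 0, 0, 0, 0],
    [0, 0, 0, 0, 0],
    [0, 0, 0, 0, 0],
    [0, 0, 0, 0, 0],
    [0, 0, 0, 0, 0],
    [0, 0, 0, 0, 0],
    [0, 0, 0, 0, 0],
  ],
  grip_force=15,
)

```text
time_s: 6.8
tool_pos: [0.5729, 0.2916, 0.0982]
orientation: [0.031, -0.031, 0.706, -0.706]
wrist_force: [-0.1, 0.5, -0.4]
finger_gap: 0.0391
```

```bash
python3 - <<'E'
from h import *
st(); snap("wrist","w3");snap("scene","s3")
E
```

```text
t 6.8 pos [0.5729 0.2916 0.0982] jawyaw -85.0 F [-0.1  0.5 -0.4] gap 0.0391 j [-0.96  0.59  0.6   1.75 -0.41  0.93 -1.67]
```

View pics/w3.png

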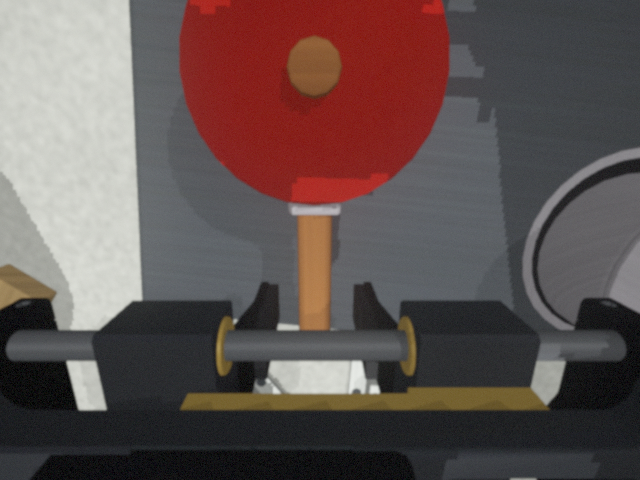

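Call:
step_arm(
  moves=[
    [0, 0, 0, 0, 0],
    [0, 0, 0, 0, 0],
    [0, 0, 0, 0, 0],
    [0, 0, 0, 0, 0],
    [0, 0, 0, 0, 0],
    [0, 0, 0, 0, 0],
  ],
)

```text
time_s: 7.5
tool_pos: [0.5729, 0.2917, 0.0982]
orientation: [0.031, -0.031, 0.706, -0.706]
wrist_force: [0.8, 0.0, 0.3]
finger_gap: 0.0004
```

Call:
step_arm(
  moves=[
    [0, 0, 0, 2, -1],
    [0, -0.1, 0, 3.8, -2],
    [0, -0.15, 0, 5.75, -3],
    [0, -0.15, 0, 5.75, -3],
    [0, -0.15, 0, 5.75, -3],
    [0, -0.15, 0, 5.75, -3],
    [0, -0.15, 0, 5.75, -3],
    [0, -0.15, 0, 5.75, -3],
    [0, -0.15, 0, 5.75, -3],
    [0, -0.15, 0, 5.75, -3],
  ],
)

```text
time_s: 8.5
tool_pos: [0.5893, 0.2424, 0.0983]
orientation: [-0.196, 0.196, -0.679, 0.679]
wrist_force: [-0.4, -0.7, 0.8]
finger_gap: 0.0004
```

```bash
python3 - <<'E'
from h import *
st()
E
```

```text
t 8.5 pos [0.5893 0.2424 0.0983] jawyaw -57.9 F [-0.4 -0.7  0.8] gap 0.0004 j [-0.8   0.56  0.48  1.76 -0.32  0.9  -1.19]
```

```bash
python3 - <<'E'
from h import *
st(); ci,_=snap("wrist","w4");snap("scene","s4")
for n,z in [("milk_pan",.05),("milk_pan_tip",.095),("milk_pan_handle",.095)]:
  for c in ("wrist","scene"):
    cc=imaging.camera_info(c)
    for d in models.place_of(c,n)[:1]: print(c,n,round(d['score'],2),np.round(d['xy'],1),unproj(cc,d['xy'],z)[:2].round(4))
print(proj(ci,[*sense()['tool_pos'][:2],.095]))
E
```

```text
t 8.5 pos [0.5893 0.2424 0.0983] jawyaw -57.9 F [-0.4 -0.7  0.8] gap 0.0004 j [-0.8   0.56  0.48  1.76 -0.32  0.9  -1.19]
wrist milk_pan 0.6 [312.2  92.9] [0.6804 0.3004]
scene milk_pan 0.57 [435.3 247.7] [0.6775 0.3051]
wrist milk_pan_tip 0.58 [197.5 325.7] [0.5339 0.2895]
wrist milk_pan_handle 0.8 [219.2 274.3] [0.5692 0.294 ]
scene milk_pan_handle 0.57 [405.5 207.3] [0.5729 0.2884]
[313.71509281 290.49230648]
```

View pics/w4.png

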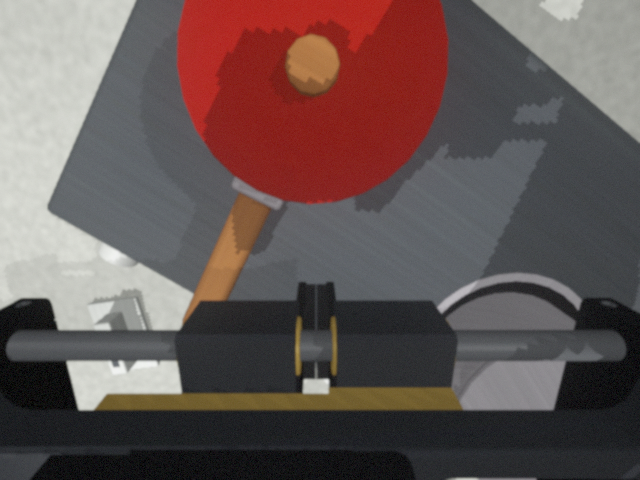

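View pics/s4.png

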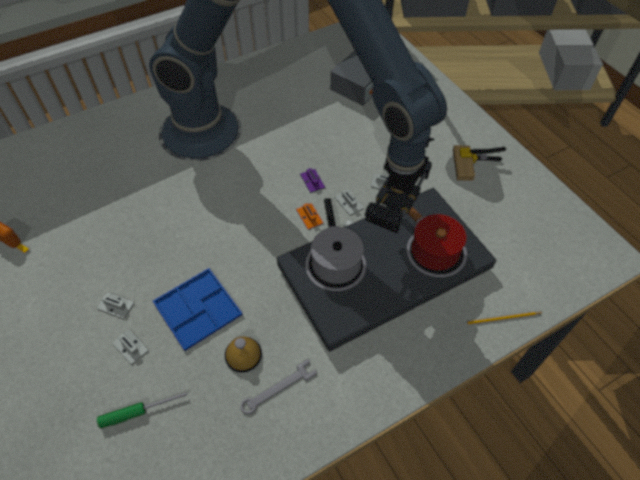

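View pics/s3.png

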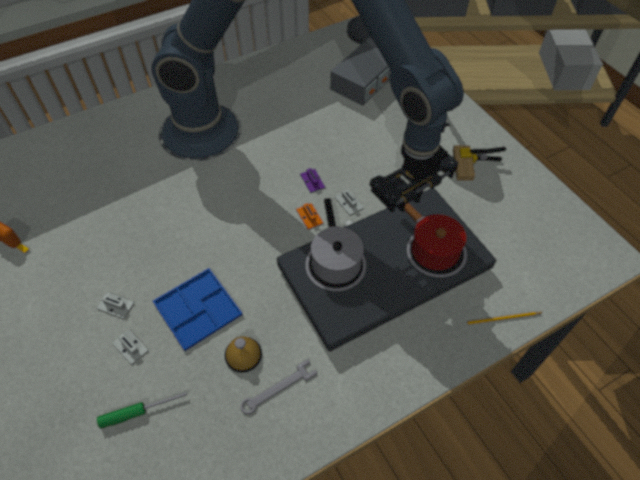

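```bash
python3 - <<'E'
from h import *
import pickle
ci=imaging.camera_info("wrist"); s=sense(); T=R_tool(s); p=np.array(s['tool_pos'])
# camera in tool frame
Rc=ci['R']@T; tc=ci['R']@p+ci['t']; print(Rc.round(3),tc.round(4))
def cam(pos,yaw):
    c,sn=np.cos(np.radians(yaw)),np.sin(np.radians(yaw))
    TT=np.array([[sn,0,c],[-c,0,sn],[0,-1,0]])
    R=Rc@TT.T; return dict(ci,R=R,t=tc-R@np.array(pos))
A=cam([.5707,.2918,.2503],-82.5); B=cam([.5729,.2917,.0982],-85.0); C=cam(p,-57.9)
sc=imaging.camera_info("scene"); tp=imaging.camera_info("top")
def tri(obs):
    P=[np.array([[c['fx'],0,c['cx']],[0,c['fy'],c['cy']],[0,0,1]])@np.c_[c['R'],c['t']] for c,_ in obs]
    M=[]
    for Pm,(c,uv) in zip(P,obs): M+= [uv[0]*Pm[2]-Pm[0],uv[1]*Pm[2]-Pm[1]]
    X=np.linalg.svd(np.array(M))[2][-1]; X=X[:3]/X[3]
    return X.round(4),[ (proj(c,X)-uv).round(1) for c,uv in obs]
print('knob',tri([(A,(321,101)),(B,(314,66)),(C,(312,65))]))
print('ferrule mid',tri([(A,(317.5,174)),(B,(315,208)),(C,(257,192))]))
print('tip',tri([(A,(315,262)),(C,(190,322))]))
print('knob sc',tri([(sc,(440,232)),(tp,(237,190)),(A,(321,101))]))
print('tip sc',tri([(sc,(395,196)),(tp,(241,246)),(A,(315,262))]))
for z in (-.022,-.003,0): print(z,proj(B,[.5729,.2917,.0982+z]))
E
```

```text
[[-0.     0.     1.   ]
 [ 0.955 -0.296  0.   ]
 [ 0.296  0.955 -0.   ]] [-1.000e-04  2.730e-02  1.882e-01]
knob (array([0.6809, 0.302 , 0.1254]), [array([-0.1,  0.6]), array([-0.8, -0.1]), array([ 1.4, -0.6])])
ferrule mid (array([0.6222, 0.297 , 0.1063]), [array([-0.1, -0.7]), array([-1.5,  0.1]), array([1. , 1.7])])
tip (array([0.5345, 0.2911, 0.0984]), [array([-3.3, -1.5]), array([4.3, 4.7])])
knob sc (array([0.6807, 0.3002, 0.1188]), [array([-0.1,  0.1]), array([-0.3, -0.2]), array([1.9, 2. ])])
tip sc (array([0.533 , 0.2875, 0.0949]), [array([ 0.4, -0.1]), array([0.3, 0.2]), array([ 0. , -0.8])])
-0.022 [315.51927862 277.84869632]
-0.003 [315.48606117 291.05444717]
0 [315.48023068 293.37238713]
```

```bash
python3 - <<'E'
import cv2
a=cv2.imread('pics/w2.png')[250:420,120:520]; a=cv2.convertScaleAbs(a,alpha=2.2,beta=20)
b=cv2.imread('pics/w4.png')[230:400,220:420]; b=cv2.convertScaleAbs(b,alpha=2.2,beta=20)
cv2.imwrite('pics/z1.png',cv2.resize(a,None,fx=2,fy=2)); cv2.imwrite('pics/z2.png',cv2.resize(b,None,fx=3,fy=3,interpolation=2))
c=cv2.imread('pics/s3.png')[130:260,340:480]; c=cv2.convertScaleAbs(c,alpha=1.8,beta=20); cv2.imwrite('pics/z3.png',cv2.resize(c,None,fx=4,fy=4,interpolation=2))
E
```

```text
(no output)
```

View pics/z1.png

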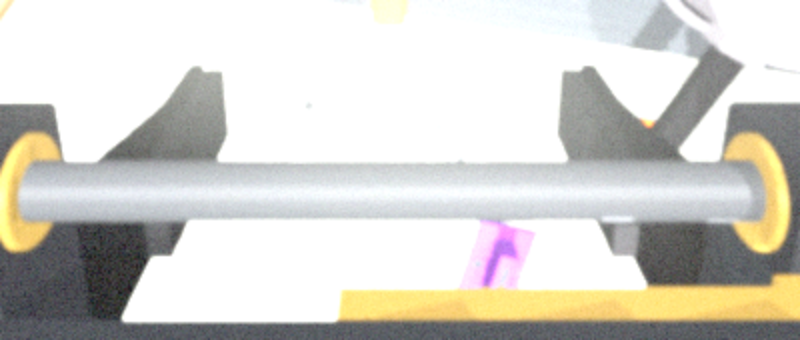

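View pics/z2.png

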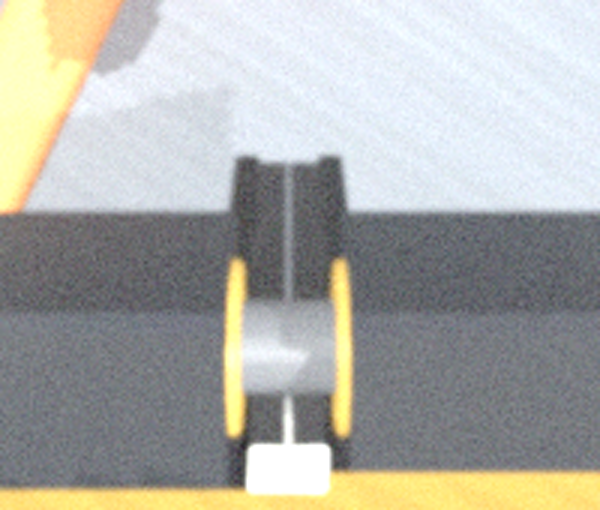

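View pics/z3.png

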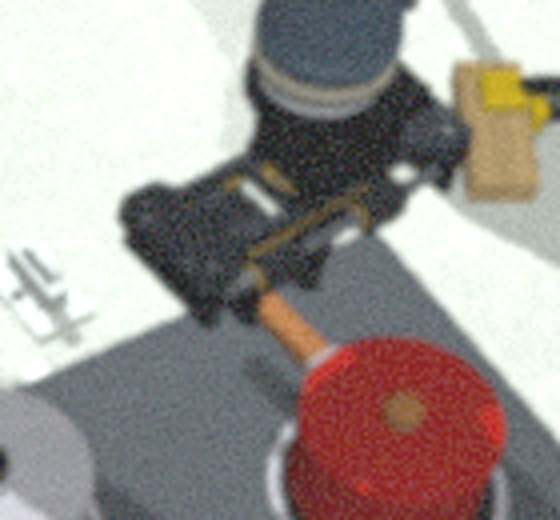

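```bash
python3 - <<'E'
from h import *
plan([(.5893,.2424,.14,-57.9,3),(.5729,.2917,.14,-85,6),(.5729,.2917,.14,-85,5),(.5729,.2917,.078,-85,5)],1,0.5)
E
```

```text
19 rows; end [573.  291.8  78.2] -85.0
[[1,0,-14,0.5,0],[1,0,-14,0,0],[1,0.5,-14,0.5,0],[1,-2.5,0,-8.5,4.5],[1,-1,0,-8.5,4.5],[1,-1,0,-8.5,4.5],[1,0,0,-8.5,4.5],[1,1,0,-9,4.5],[1,1,0,-8.5,4.5],[1,0,0,0,0],[1,0,0,0,0],[1,0,0,0,0],[1,0,0,0,0],[1,0,0,0,0],[1,0,12.5,0,0],[1,0,12.5,0,0],[1,0,12.5,0,0],[1,0,12.5,0,0],[1,0,12,0,0]]
```

Call:
step_arm(
  moves=[
    [1, 0, -14, 0.5, 0],
    [1, 0, -14, 0, 0],
    [1, 0.5, -14, 0.5, 0],
    [1, -2.5, 0, -8.5, 4.5],
    [1, -1, 0, -8.5, 4.5],
    [1, -1, 0, -8.5, 4.5],
    [1, 0, 0, -8.5, 4.5],
    [1, 1, 0, -9, 4.5],
    [1, 1, 0, -8.5, 4.5],
    [1, 0, 0, 0, 0],
    [1, 0, 0, 0, 0],
    [1, 0, 0, 0, 0],
    [1, 0, 12.5, 0, 0],
    [1, 0, 12.5, 0, 0],
    [1, 0, 12.5, 0, 0],
    [1, 0, 12.5, 0, 0],
    [1, 0, 12, 0, 0],
    [1, 0, 0, 0, 0],
    [1, 0, 0, 0, 0],
  ],
)

```text
time_s: 10.8
tool_pos: [0.5733, 0.2912, 0.0778]
orientation: [-0.031, 0.031, -0.706, 0.707]
wrist_force: [-0.1, -0.9, 0.3]
finger_gap: 0.0873
```

Call:
step_arm(
  moves=[
    [0, 0, 0, 0, 0],
    [0, 0, 0, 0, 0],
    [0, 0, 0, 0, 0],
    [0, 0, 0, 0, 0],
    [0, 0, 0, 0, 0],
    [0, 0, 0, 0, 0],
    [0, 0, 0, 0, 0],
    [0, 0, 0, 0, 0],
    [0, 0, 0, 0, 0],
    [0, 0, 0, 0, 0],
    [0, 0, 0, 0, 0],
    [0, 0, 0, 0, 0],
  ],
  grip_force=15,
)

```text
time_s: 12.0
tool_pos: [0.5732, 0.2915, 0.0782]
orientation: [0.031, -0.031, 0.706, -0.706]
wrist_force: [-0.4, 0.1, 0.3]
finger_gap: 0.0181
```

```bash
python3 - <<'E'
from h import *
st(); ci,_=snap("wrist","w5")
E
```

```text
t 12.0 pos [0.5732 0.2915 0.0782] jawyaw -85.0 F [-0.4  0.1  0.3] gap 0.0181 j [-0.94  0.61  0.58  1.76 -0.42  0.89 -1.66]
```

View pics/w5.png

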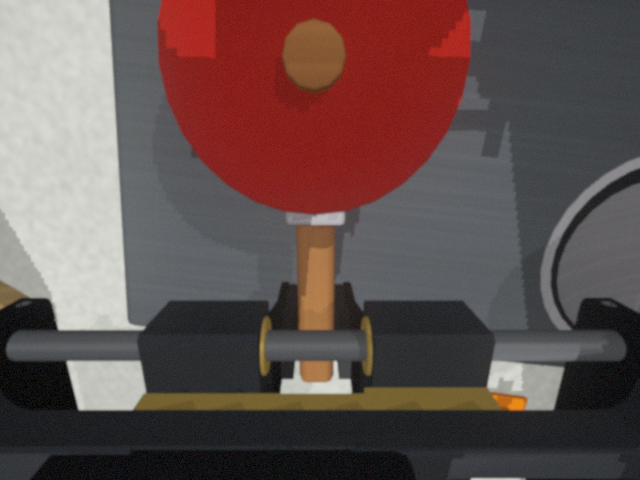

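Call:
step_arm(
  moves=[
    [0, 0, 0, 2, -1],
    [0, -0.1, 0, 3.8, -2],
    [0, -0.15, 0, 5.75, -3],
    [0, -0.15, 0, 5.75, -3],
    [0, -0.15, 0, 5.75, -3],
    [0, -0.15, 0, 5.75, -3],
    [0, -0.15, 0, 5.75, -3],
    [0, -0.15, 0, 5.75, -3],
    [0, -0.15, 0, 5.75, -3],
    [0, -0.15, 0, 5.75, -3],
  ],
)

```text
time_s: 13.05
tool_pos: [0.5896, 0.242, 0.0782]
orientation: [-0.195, 0.196, -0.68, 0.68]
wrist_force: [1.2, -0.2, -1.9]
finger_gap: 0.0177
```

```bash
python3 - <<'E'
from h import *
st(); ci,_=snap("wrist","w6")
E
```

```text
t 13.05 pos [0.5896 0.242  0.0782] jawyaw -57.9 F [ 1.2 -0.2 -1.9] gap 0.0177 j [-0.78  0.58  0.46  1.77 -0.32  0.86 -1.19]
```

View pics/w6.png

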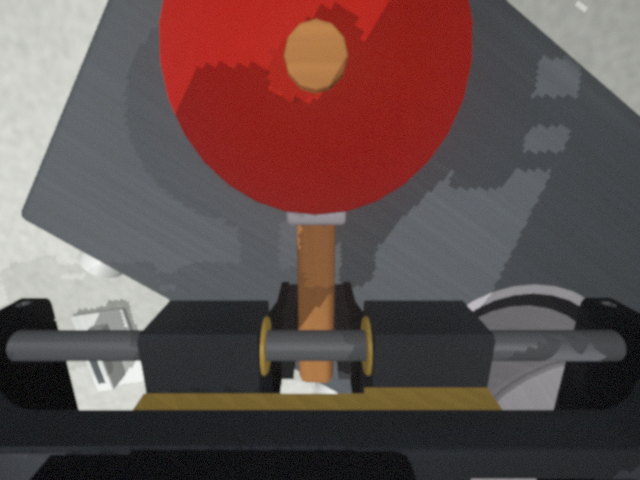

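Call:
step_arm(
  moves=[
    [0, -0.15, 0, 5.75, -3],
    [0, -0.15, 0, 5.75, -3],
    [0, -0.15, 0, 5.75, -3],
    [0, -0.15, 0, 5.75, -3],
    [0, -0.15, 0, 5.75, -3],
    [0, -0.15, 0, 5.75, -3],
    [0, -0.15, 0, 5.75, -3],
    [0, -0.15, 0, 5.75, -3],
    [0, -0.15, 0, 5.75, -3],
    [0, -0.15, 0, 5.75, -3],
    [0, -0.15, 0, 5.75, -3],
    [0, -0.15, 0, 5.75, -3],
    [0, -0.15, 0, 5.75, -3],
    [0, -0.15, 0, 5.75, -3],
    [0, -0.15, 0, 5.75, -3],
    [0, -0.15, 0, 5.75, -3],
    [0, -0.15, 0, 5.75, -3],
    [0, -0.1, 0, 3.8, -2],
    [0, -0.1, 0, 3.8, -2],
    [0, 0, 0, 2, -1],
  ],
)

```text
time_s: 15.1
tool_pos: [0.6791, 0.1906, 0.0782]
orientation: [-0.491, 0.491, -0.509, 0.509]
wrist_force: [-0.4, -0.1, 1.5]
finger_gap: 0.018
```

```bash
python3 - <<'E'
from h import *
st(); ci,_=snap("wrist","w7")
for uv in [(316,55),(316,200),(316,375)]: print(unproj(ci,uv,.123 if uv[1]<100 else .102))
E
```

```text
t 15.1 pos [0.6791 0.1906 0.0782] jawyaw -2.0 F [-0.4 -0.1  1.5] gap 0.018 j [-0.47  0.65  0.2   1.58 -0.15  0.93 -0.25]
[0.68340299 0.29879827 0.123     ]
[0.68155639 0.24653272 0.102     ]
[0.67837854 0.15543535 0.102     ]
```

View pics/w7.png

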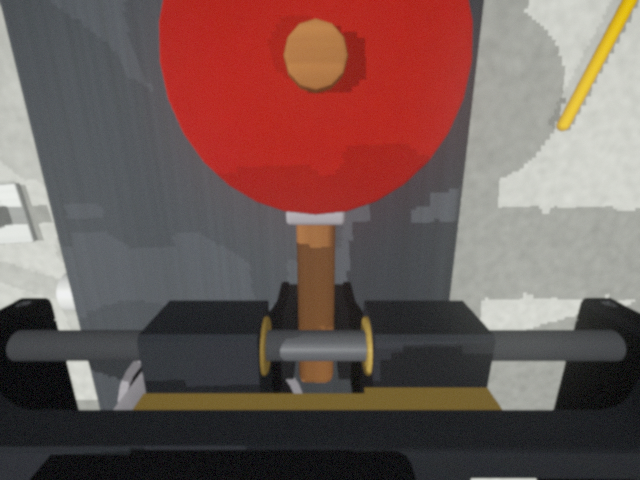

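```bash
python3 - <<'E'
from h import *
plan([(.679,.191,.078,-2,7),(.679,.191,.17,-2,4),(.4985,.126,.2,67.7,12),(.4985,.126,.2,67.7,4)],1,0.5)
E
```

```text
27 rows; end [498.6 125.9 200.2] 67.5
[[1,0,0,0,0],[1,0,0,0,0],[1,0,0,0,0],[1,0,0,0,0],[1,-0.5,0,-0.5,0],[1,0,0,0,0],[1,0,0,0,0],[1,0,-23,0,0],[1,0,-23,0,0],[1,0,-23,0,0],[1,0,-23,0,0],[1,6,-2.5,-14.5,-6],[1,4.5,-2.5,-15.5,-5.5],[1,2.5,-2.5,-16,-6],[1,1.5,-2.5,-16,-5.5],[1,-0.5,-2.5,-16,-6],[1,-2,-2.5,-15.5,-6],[1,-3.5,-2.5,-16,-5.5],[1,-5,-2.5,-15,-6],[1,-7,-2.5,-14.5,-6]]
[[1,-8,-2.5,-13.5,-5.5],[1,-9.5,-2.5,-13,-6],[1,-10.5,-2.5,-12,-5.5],[1,0,0,0,0],[1,0,0,0,0],[1,0,0,0,0],[1,0,0,0,0]]
```

Call:
step_arm(
  moves=[
    [1, 0, 0, 0, 0],
    [1, 0, 0, 0, 0],
    [1, 0, 0, 0, 0],
    [1, 0, 0, 0, 0],
    [1, 0, 0, 0, 0],
    [1, 0, 0, 0, 0],
    [1, 0, 0, 0, 0],
    [1, 0, -23, 0, 0],
    [1, 0, -23, 0, 0],
    [1, 0, -23, 0, 0],
    [1, 0, -23, 0, 0],
    [1, 6, -2.5, -14.5, -6],
    [1, 4.5, -2.5, -15.5, -5.5],
    [1, 2.5, -2.5, -16, -6],
    [1, 1.5, -2.5, -16, -5.5],
    [1, -0.5, -2.5, -16, -6],
    [1, -2, -2.5, -15.5, -6],
    [1, -3.5, -2.5, -16, -5.5],
    [1, -5, -2.5, -15, -6],
    [1, -7, -2.5, -14.5, -6],
  ],
)

```text
time_s: 17.15
tool_pos: [0.5428, 0.142, 0.193]
orientation: [0.666, -0.666, 0.238, -0.238]
wrist_force: [0.1, -0.0, -0.3]
finger_gap: 0.0868
```

Call:
step_arm(
  moves=[
    [1, -8, -2.5, -13.5, -5.5],
    [1, -9.5, -2.5, -13, -6],
    [1, -10.5, -2.5, -12, -5.5],
    [1, 0, 0, 0, 0],
    [1, 0, 0, 0, 0],
    [1, 0, 0, 0, 0],
    [1, 0, 0, 0, 0],
  ],
)

```text
time_s: 17.85
tool_pos: [0.4992, 0.1262, 0.2001]
orientation: [0.694, -0.693, 0.138, -0.138]
wrist_force: [-0.0, 0.1, 0.6]
finger_gap: 0.0867
```

```bash
python3 - <<'E'
from h import *
st(); ci,im=snap("wrist","w8")
for n,z in [("saucepan",.05),("saucepan_tip",.095),("saucepan_handle",.095),("hotplate",0)]:
    for d in models.place_of("wrist",n)[:1]: print(n,round(d['score'],2),np.round(d['xy'],1),unproj(ci,d['xy'],z)[:2].round(4))
E
```

```text
t 17.85 pos [0.4992 0.1262 0.2001] jawyaw 67.5 F [-0.   0.1  0.6] gap 0.0867 j [-0.3   0.22 -0.03  1.92  0.01  1.    0.84]
saucepan 0.64 [320.6 322.6] [0.5987 0.0907]
saucepan_tip 0.8 [314.9 185.8] [0.4571 0.143 ]
saucepan_handle 0.67 [315.3 233.8] [0.4945 0.1279]
hotplate 0.97 [410.  307.2] [0.6477 0.1885]
```

View pics/w8.png

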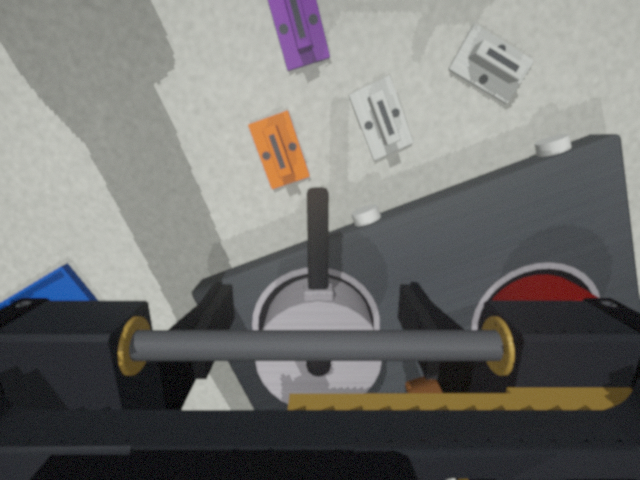

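Call:
step_arm(
  moves=[
    [1, 0, 20, 0, 0],
    [1, 0, 20, 0, 0],
    [1, 0, 20, 0, 0],
    [1, 0, 20, 0, 0],
    [1, 0, 20, 0, 0],
    [1, 0, 15, 0, 0],
    [1, 0, 7, 0, 0],
    [1, 0, 0, 0, 0],
    [1, 0, 0, 0, 0],
    [0, 0, 0, 0, 0],
    [0, 0, 0, 0, 0],
    [0, 0, 0, 0, 0],
    [0, 0, 0, 0, 0],
    [0, 0, 0, 0, 0],
    [0, 0, 0, 0, 0],
    [0, 0, 0, 0, 0],
    [0, 0, 0, 0, 0],
    [0, 0, 0, 0, 0],
    [0, 0, 0, 0, 0],
    [0, 0, 0, 0, 0],
  ],
  grip_force=15,
)

```text
time_s: 20.1
tool_pos: [0.4987, 0.1262, 0.0782]
orientation: [0.694, -0.693, 0.138, -0.138]
wrist_force: [0.3, 0.7, -0.4]
finger_gap: 0.018
```

```bash
python3 - <<'E'
from h import *
st(); ci,im=snap("wrist","w9")
E
```

```text
t 20.1 pos [0.4987 0.1262 0.0782] jawyaw 67.5 F [ 0.3  0.7 -0.4] gap 0.018 j [-0.3   0.38 -0.03  2.04  0.02  0.72  0.83]
```

View pics/w9.png

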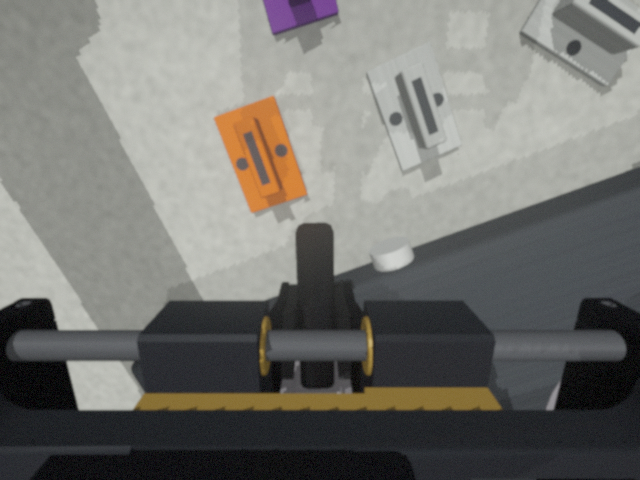

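Call:
step_arm(
  moves=[
    [0, 0, 0, 1.9, 1],
    [0, 0.1, 0, 3.8, 2],
    [0, 0.15, 0, 5.65, 3],
    [0, 0.15, 0, 5.65, 3],
    [0, 0.15, 0, 5.65, 3],
    [0, 0.15, 0, 5.65, 3],
    [0, 0.15, 0, 5.65, 3],
    [0, 0.15, 0, 5.65, 3],
    [0, 0.15, 0, 5.65, 3],
    [0, 0.15, 0, 5.65, 3],
    [0, 0.15, 0, 5.65, 3],
    [0, 0.15, 0, 5.65, 3],
  ],
)

```text
time_s: 21.35
tool_pos: [0.5374, 0.1737, 0.0782]
orientation: [-0.625, 0.625, -0.33, 0.33]
wrist_force: [-0.1, 0.0, 0.5]
finger_gap: 0.0179
```

```bash
python3 - <<'E'
from h import *
st(); ci,im=snap("wrist","w10")
E
```

```text
t 21.35 pos [0.5374 0.1737 0.0782] jawyaw 34.3 F [-0.1  0.   0.5] gap 0.0179 j [-0.47  0.45  0.11  1.93 -0.07  0.77  0.27]
```

View pics/w10.png

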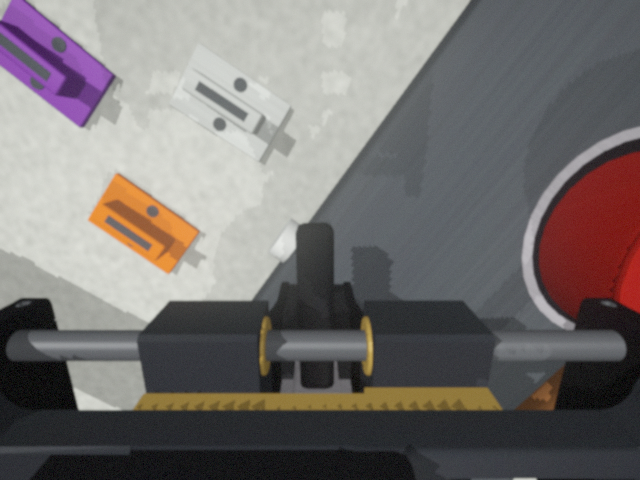

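Call:
step_arm(
  moves=[
    [0, 0.15, 0, 5.65, 3],
    [0, 0.15, 0, 5.65, 3],
    [0, 0.15, 0, 5.65, 3],
    [0, 0.15, 0, 5.65, 3],
    [0, 0.15, 0, 5.65, 3],
    [0, 0.15, 0, 5.65, 3],
    [0, 0.15, 0, 5.65, 3],
    [0, 0.15, 0, 5.65, 3],
    [0, 0.15, 0, 5.65, 3],
    [0, 0.15, 0, 5.65, 3],
    [0, 0.1, 0, 3.8, 2],
    [0, 0.1, 0, 3.8, 2],
    [0, 0, 0, 1.9, 1],
    [0, 0, 0, 0, 0],
    [0, 0, 0, 0, 0],
  ],
)

```text
time_s: 22.9
tool_pos: [0.5996, 0.1925, 0.0782]
orientation: [-0.498, 0.498, -0.502, 0.502]
wrist_force: [0.8, 0.6, 0.6]
finger_gap: 0.0179
```

```bash
python3 - <<'E'
from h import *
st(); ci,im=snap("wrist","w11")
E
```

```text
t 22.9 pos [0.5996 0.1925 0.0782] jawyaw -0.5 F [0.8 0.6 0.6] gap 0.0179 j [-0.57  0.54  0.26  1.78 -0.18  0.84 -0.23]
```

View pics/w11.png

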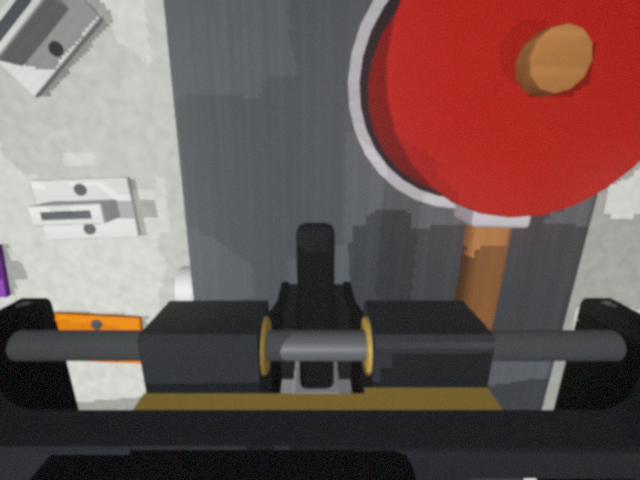

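```bash
python3 - <<'E'
from h import *
plan([(.5996,.1925,.078,-.5,5),(.5996,.1925,.17,-.5,4),(.512,.285,.22,80,11)],.4,0.5)
E
```

```text
20 rows; end [512.2 284.8 219.8] 80.0
[[0.4,0,0,0,0],[0.4,0,0,0,0],[0.4,0,0,0,0],[0.4,0,0,0,0],[0.4,0,0.5,0,0],[0.4,0,-23,0,0],[0.4,0,-23,0,0],[0.4,0,-23,0,0],[0.4,0,-23,0,0],[0.4,-8.5,-5,-8,-7.5],[0.4,-9,-4.5,-7,-7],[0.4,-10,-4.5,-5.5,-7.5],[0.4,-11,-4.5,-4.5,-7.5],[0.4,-11,-4.5,-3,-7],[0.4,-11.5,-4.5,-1.5,-7.5],[0.4,-11.5,-4.5,0.5,-7],[0.4,-11.5,-4.5,1,-7.5],[0.4,-11.5,-4.5,3,-7.5],[0.4,-10.5,-4.5,4.5,-7],[0.4,-10,-4.5,5.5,-7.5]]
```

Call:
step_arm(
  moves=[
    [0.4, 0, 0, 0, 0],
    [0.4, 0, 0, 0, 0],
    [0.4, 0, 0, 0, 0],
    [0.4, 0, 0, 0, 0],
    [0.4, 0, 0, 0, 0],
    [0.4, 0, -23, 0, 0],
    [0.4, 0, -23, 0, 0],
    [0.4, 0, -23, 0, 0],
    [0.4, 0, -23, 0, 0],
    [1, -8.5, -5, -8, -7.5],
    [1, -9, -4.5, -7, -7],
    [1, -10, -4.5, -5.5, -7.5],
    [1, -11, -4.5, -4.5, -7.5],
    [1, -11, -4.5, -3, -7],
    [1, -11.5, -4.5, -1.5, -7.5],
    [1, -11.5, -4.5, 0.5, -7],
    [1, -11.5, -4.5, 1, -7.5],
    [1, -11.5, -4.5, 3, -7.5],
    [1, -10.5, -4.5, 4.5, -7],
    [1, -10, -4.5, 5.5, -7.5],
  ],
)

```text
time_s: 24.95
tool_pos: [0.5117, 0.285, 0.2204]
orientation: [-0.705, 0.705, -0.06, 0.06]
wrist_force: [0.6, -0.0, 0.7]
finger_gap: 0.0869
```

Call:
step_arm(
  moves=[
    [1, 0, 0, 0, 0],
    [1, 0, 0, 0, 0],
    [1, 0, 0, 0, 0],
  ],
)

```text
time_s: 25.25
tool_pos: [0.5125, 0.2838, 0.2199]
orientation: [-0.704, 0.705, -0.063, 0.063]
wrist_force: [0.6, 0.4, -0.2]
finger_gap: 0.0871
```

```bash
python3 - <<'E'
from h import *
st(); ci,im=snap("wrist","w12"); snap("top","t12")
import pickle; pickle.dump((ci,im),open('w12.pkl','wb'))
for d in models.place_of("wrist","plate1_mid"): print(round(d['score'],2),np.round(d['xy'],1),unproj(ci,d['xy'],.0125)[:2].round(4))
for d in models.find_in("wrist","plate1_mid"): print(round(d['score'],2),np.round(d['extent'],1))
for d in models.find_in("top","plate1_mid"): print(round(d['score'],2),np.round(d['extent'],1))
E
```

```text
t 25.25 pos [0.5125 0.2838 0.2199] jawyaw 79.8 F [ 0.6  0.4 -0.2] gap 0.0871 j [-0.55  0.32 -0.03  1.74  0.01  1.08  0.8 ]
0.7 [ 39.1 199.6 409.3 212.3]
0.39 [113.7 282.5 172.2  47.6]
0.88 [468.6 278.   28.8  29.2]
```

View pics/w12.png

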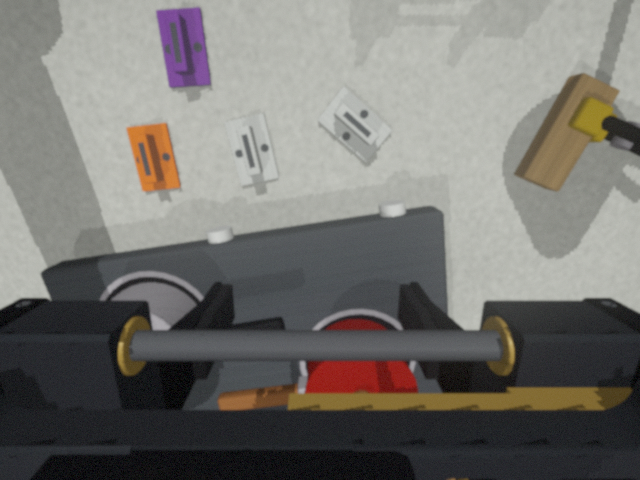

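View pics/t12.png

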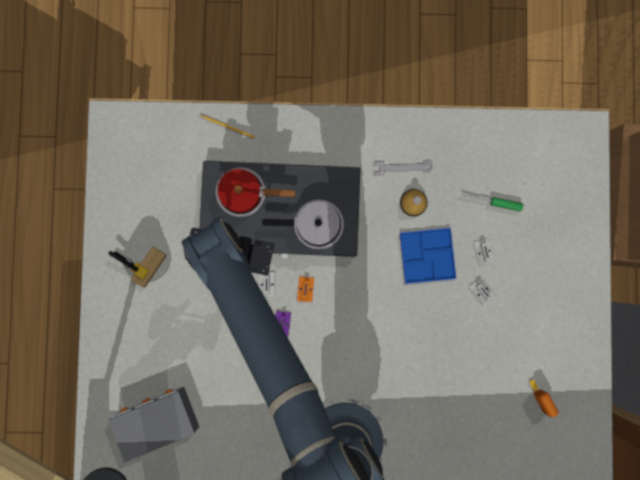

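```bash
python3 - <<'E'
import cv2
a=cv2.imread('pics/w12.png')[75:200,215:405]
cv2.imwrite('pics/z4.png',cv2.resize(a,None,fx=4,fy=4,interpolation=2))
E
```

```text
(no output)
```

View pics/z4.png

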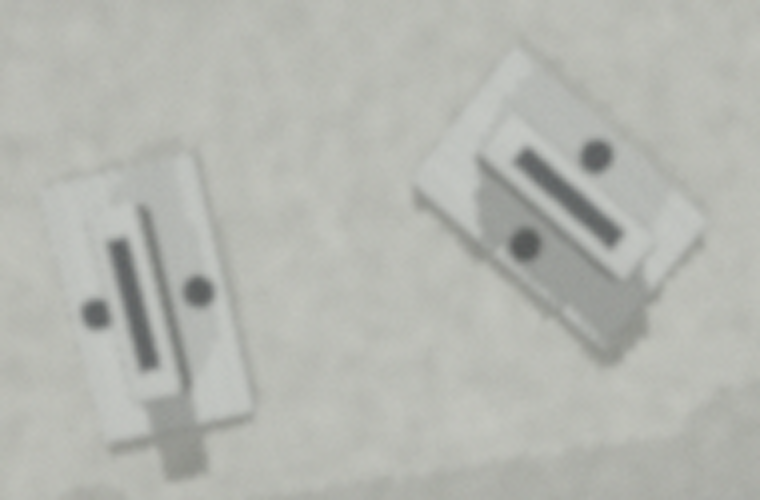

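```bash
cat >> h.py <<'E'
def plate(ci,slot,holes,corners=None):
    """pixels: slot ends (z .025), holes (z .005), base corners (z .005)"""
    a,b=[unproj(ci,p,.025)[:2] for p in slot]; h=[unproj(ci,p,.005)[:2] for p in holes]
    d=b-a; hd=h[1]-h[0]
    print('slot mid',((a+b)/2).round(4),'len',round(np.linalg.norm(d)*1e3,1),'ang',round(np.degrees(np.arctan2(d[1],d[0]))%180,1),
      '| holes mid',((h[0]+h[1])/2).round(4),'dist',round(np.linalg.norm(hd)*1e3,1),'ang',round((np.degrees(np.arctan2(hd[1],hd[0]))+90)%180,1))
    if corners is not None:
        w=np.array([unproj(ci,p,.005)[:2]*1000 for p in corners],np.float32); print('  rect',cv2.minAreaRect(w))
E
python3 - <<'E'
from h import *
import pickle; ci,im=pickle.load(open('w12.pkl','rb'))
Z=lambda L:[(215+x/4,75+y/4) for x,y in L]
plate(ci,Z([(120,240),(150,370)]),Z([(96,314),(199,292)]),Z([(45,182),(192,148),(252,410),(112,445)]))
plate(ci,Z([(525,155),(612,240)]),Z([(597,156),(525,245)]),Z([(520,48),(705,215),(600,345),(415,185)]))
E
```

```text
slot mid [0.4319 0.2273] len 33.2 ang 0.1 | holes mid [0.4317 0.2268] dist 29.2 ang 1.3
  rect ((431.36444091796875, 227.866943359375), (71.90030670166016, 41.09659957885742), 1.1187629699707031)
slot mid [0.4256 0.3422] len 30.7 ang 38.1 | holes mid [0.4255 0.3423] dist 29.3 ang 40.4
  rect ((425.5383605957031, 342.5051574707031), (66.16259765625, 43.399200439453125), 40.77021408081055)
```

```bash
python3 - <<'E'
from h import *
import pickle; ci,im=pickle.load(open('w12.pkl','rb'))
print('orange',unproj(ci,(153,157),.01),'corner',unproj(ci,(179,188),.005),unproj(ci,(168,123),.005))
plan([(.4317,.2272,.10,90.7,6),(.4317,.2272,.02,90.7,5),(.4317,.2272,.005,90.7,3),(.4317,.2272,.005,90.7,2)],.5,0.5)
E
```

```text
orange [0.41908381 0.12009728 0.01      ] corner [0.4568215  0.13607166 0.005     ] [0.38776408 0.14478776 0.005     ]
16 rows; end [431.7 227.4   5. ] 90.9
[[0.5,-11.5,20,-11.5,-2],[0.5,-12,20,-11.5,-1.5],[0.5,-12.5,20,-11,-2],[0.5,-12.5,20,-10.5,-1.5],[0.5,-13,20,-10.5,-2],[0.5,-13,20,-9.5,-2],[0.5,0,16,0,0],[0.5,0,16,0,0],[0.5,0,16,0,0],[0.5,0,16,0,0],[0.5,0,16,0,0],[0.5,0,5,0,0],[0.5,0,5,0,0],[0.5,0,5,0,0],[0.5,0,0,0,0],[0.5,0,0,0,0]]
```

Call:
step_arm(
  moves=[
    [0.5, -11.5, 20, -11.5, -2],
    [0.5, -12, 20, -11.5, -1.5],
    [0.5, -12.5, 20, -11, -2],
    [0.5, -12.5, 20, -10.5, -1.5],
    [0.5, -13, 20, -10.5, -2],
    [0.5, -13, 20, -9.5, -2],
    [0.5, 0, 16, 0, 0],
    [0.5, 0, 16, 0, 0],
    [0.5, 0, 16, 0, 0],
    [0.5, 0, 16, 0, 0],
    [0.5, 0, 10, 0, 0],
    [0.5, 0, 0, 0, 0],
    [0.5, 0, 0, 0, 0],
  ],
)

```text
time_s: 26.8
tool_pos: [0.4319, 0.2279, 0.0265]
orientation: [0.707, -0.707, -0.006, 0.006]
wrist_force: [0.2, -0.3, -1.1]
finger_gap: 0.0435
```

```bash
python3 - <<'E'
from h import *
st(); ci,im=snap("wrist","w13")
E
```

```text
t 26.8 pos [0.4319 0.2279 0.0265] jawyaw 91.0 F [ 0.2 -0.3 -1.1] gap 0.0435 j [-0.52  0.43 -0.07  2.13  0.05  0.58  0.97]
```

View pics/w13.png

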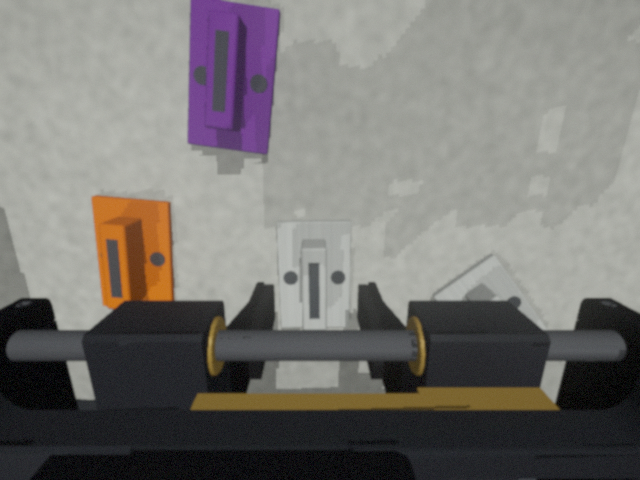

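Call:
step_arm(
  moves=[
    [0.5, 0, 7, 0, 0],
    [0.5, 0, 7, 0, 0],
    [0.5, 0, 4, 0, 0],
    [0.5, 0, 3, 0, 0],
    [0.5, 0, 0, 0, 0],
    [0.5, 0, 0, 0, 0],
  ],
)

```text
time_s: 27.45
tool_pos: [0.4316, 0.2277, 0.0052]
orientation: [-0.707, 0.707, 0.006, -0.006]
wrist_force: [0.9, 0.7, -1.2]
finger_gap: 0.0437
```

Call:
step_arm(
  moves=[
    [0, 0, 0, 0, 0],
    [0, 0, 0, 0, 0],
    [0, 0, 0, 0, 0],
    [0, 0, 0, 0, 0],
    [0, 0, 0, 0, 0],
    [0, 0, 0, 0, 0],
    [0, 0, 0, 0, 0],
    [0, 0, 0, 0, 0],
  ],
  grip_force=30,
)

```text
time_s: 28.25
tool_pos: [0.4316, 0.2277, 0.0053]
orientation: [0.707, -0.707, -0.006, 0.006]
wrist_force: [-0.6, -0.0, 1.8]
finger_gap: 0.0137
```

```bash
python3 - <<'E'
from h import *
st(); ci,im=snap("wrist","w14")
E
```

```text
t 28.25 pos [0.4316 0.2277 0.0053] jawyaw 91.0 F [-0.6 -0.   1.8] gap 0.0137 j [-0.52  0.47 -0.07  2.14  0.06  0.53  0.96]
```

View pics/w14.png

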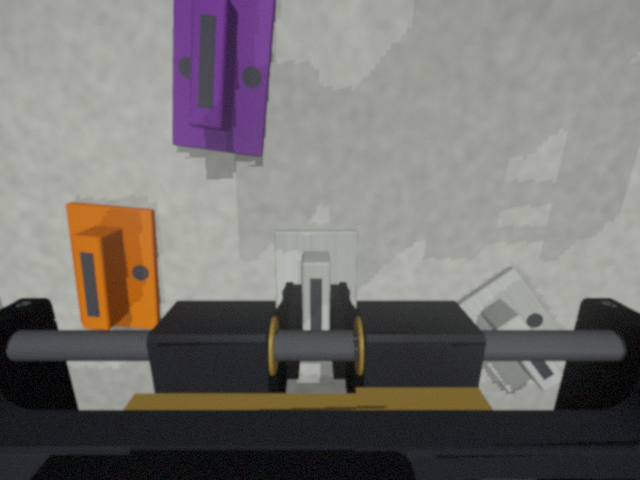

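```bash
python3 - <<'E'
from h import *
plan([(.4316,.2277,.045,91,3),(.4316,.2277,.12,91,3),(.531,-.306,.12,6.9,24),(.531,-.306,.12,6.9,3)],0,0.5)
E
```

```text
33 rows; end [ 530.8 -306.   119.8] 7.0
[[0,0,-13,0,0],[0,0,-13.5,0,0],[0,0,-13,0,0],[0,0,-25,0,0],[0,0,-25,0,0],[0,0,-25,0,0],[0,4,0,-22.5,3.5],[0,5,0,-22,3.5],[0,6.5,0,-21.5,3.5],[0,7.5,0,-21.5,3.5],[0,9,0,-20.5,3.5],[0,10.5,0,-20,3.5],[0,11.5,0,-19.5,3.5],[0,12.5,0,-19,3.5],[0,14,0,-18,3.5],[0,14.5,0,-17,3.5],[0,16,0,-16,3.5],[0,17,0,-15,3.5],[0,17.5,0,-14,3.5],[0,18.5,0,-13,3.5]]
[[0,19.5,0,-12,3.5],[0,20,0,-10.5,3.5],[0,20.5,0,-9.5,3.5],[0,21,0,-8,3.5],[0,21.5,0,-6.5,3.5],[0,22,0,-5.5,3.5],[0,22.5,0,-4,3.5],[0,22.5,0,-3,3.5],[0,22.5,0,-1.5,3.5],[0,22.5,0,0,3.5],[0,0,0,0,0],[0,0,0,0,0],[0,0,0,0,0]]
```

Call:
step_arm(
  moves=[
    [0, 0, -13, 0, 0],
    [0, 0, -13.5, 0, 0],
    [0, 0, -13, 0, 0],
    [0, 0, -25, 0, 0],
    [0, 0, -25, 0, 0],
    [0, 0, -25, 0, 0],
    [0, 4, 0, -22.5, 3.5],
    [0, 5, 0, -22, 3.5],
    [0, 6.5, 0, -21.5, 3.5],
    [0, 7.5, 0, -21.5, 3.5],
    [0, 9, 0, -20.5, 3.5],
    [0, 10.5, 0, -20, 3.5],
    [0, 11.5, 0, -19.5, 3.5],
    [0, 12.5, 0, -19, 3.5],
    [0, 14, 0, -18, 3.5],
    [0, 14.5, 0, -17, 3.5],
    [0, 16, 0, -16, 3.5],
    [0, 17, 0, -15, 3.5],
    [0, 17.5, 0, -14, 3.5],
    [0, 18.5, 0, -13, 3.5],
  ],
)

```text
time_s: 30.3
tool_pos: [0.4899, -0.0852, 0.1197]
orientation: [0.645, -0.645, 0.289, -0.289]
wrist_force: [0.1, 1.0, -0.1]
finger_gap: 0.0136
```

Call:
step_arm(
  moves=[
    [0, 19.5, 0, -12, 3.5],
    [0, 20, 0, -10.5, 3.5],
    [0, 20.5, 0, -9.5, 3.5],
    [0, 21, 0, -8, 3.5],
    [0, 21.5, 0, -6.5, 3.5],
    [0, 22, 0, -5.5, 3.5],
    [0, 22.5, 0, -4, 3.5],
    [0, 22.5, 0, -3, 3.5],
    [0, 22.5, 0, -1.5, 3.5],
    [0, 22.5, 0, 0, 3.5],
    [0, 0, 0, 0, 0],
    [0, 0, 0, 0, 0],
    [0, 0, 0, 0, 0],
  ],
)

```text
time_s: 31.6
tool_pos: [0.5308, -0.3049, 0.1193]
orientation: [0.53, -0.53, 0.469, -0.468]
wrist_force: [0.5, -0.3, -1.3]
finger_gap: 0.0136
```

```bash
python3 - <<'E'
from h import *
st(); ci,im=snap("wrist","w15")
import pickle; pickle.dump((ci,im),open('w15.pkl','wb'))
hsv=cv2.cvtColor(im,cv2.COLOR_RGB2HSV)
m=((hsv[...,0]>100)&(hsv[...,0]<125)&(hsv[...,1]>150)).astype(np.uint8)
n,l,stt,_=cv2.connectedComponentsWithStats(m); i=1+np.argmax(stt[1:,4]); print(stt[i])
ys,xs=np.where(l==i); hull=cv2.convexHull(np.c_[xs,ys].astype(np.int32))[:,0]
w=np.array([unproj(ci,p,.011)[:2]*1000 for p in hull],np.float32); r=cv2.minAreaRect(w); print(r)
E
```

```text
t 31.6 pos [ 0.5308 -0.3049  0.1193] jawyaw 7.0 F [ 0.5 -0.3 -1.3] gap 0.0136 j [ 0.15  0.48  0.42  1.8  -0.24  0.91  0.79]
[  218    39   196   192 32431]
((520.537353515625, -225.76409912109375), (143.7765350341797, 143.4961395263672), 6.637594699859619)
```

View pics/w15.png

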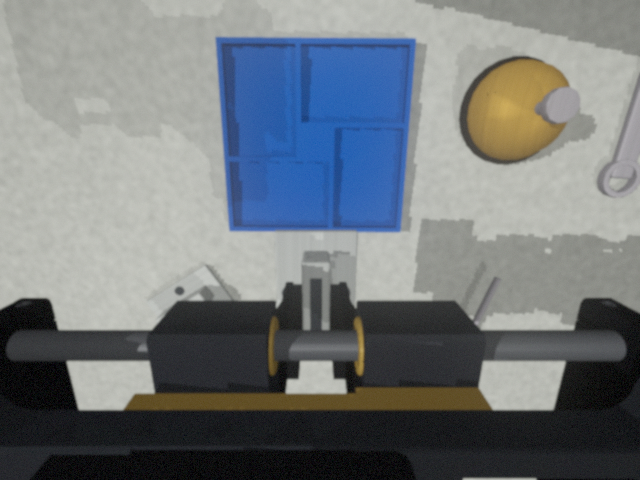

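```bash
cat >> h.py <<'E'
TRAY=(.5205,-.2258,6.7)
BAYS={1:(-29,-42,0),2:(42,-29,90),3:(29,42,0),4:(-42,29,90)}
def bay(i):
    x,y,a=BAYS[i]; t=np.radians(TRAY[2]); c,s=np.cos(t),np.sin(t)
    return TRAY[0]+(c*x-s*y)/1e3, TRAY[1]+(s*x+c*y)/1e3, a+TRAY[2]
E
python3 - <<'E'
from h import *
for i in range(1,5): print(i,np.round(bay(i),4))
x,y,a=bay(4)
plan([(x,y,.10,6.7,6),(x,y,.025,6.7,5),(x,y,.025,6.7,3)],0,0.5)
E
```

```text
1 [ 0.4966 -0.2709  6.7   ]
2 [ 0.5656 -0.2497 96.7   ]
3 [ 0.5444 -0.1807  6.7   ]
4 [ 0.4754 -0.2019 96.7   ]
14 rows; end [ 475.5 -201.7   24.9] 6.6
[[0,-18,3,-7,0],[0,-18.5,3.5,-7,0],[0,-18,3,-7,0],[0,-18,3.5,-7.5,0],[0,-18,3,-7,0.5],[0,-18.5,3.5,-7,0],[0,0,15,0,0],[0,0,15,0,0],[0,0,15,0,0],[0,0,15,0,0],[0,0,15,0,0],[0,0,0,0,0],[0,0,0,0,0],[0,0,0,0,0]]
```

Call:
step_arm(
  moves=[
    [0, -18, 3, -7, 0],
    [0, -18.5, 3.5, -7, 0],
    [0, -18, 3, -7, 0],
    [0, -18, 3.5, -7.5, 0],
    [0, -18, 3, -7, 0.5],
    [0, -18.5, 3.5, -7, 0],
    [0, 0, 15, 0, 0],
    [0, 0, 15, 0, 0],
    [0, 0, 15, 0, 0],
    [0, 0, 15, 0, 0],
    [0, 0, 13, 0, 0],
    [0, 0, 0, 0, 0],
    [0, 0, 0, 0, 0],
    [0, 0, 0, 0, 0],
  ],
)

```text
time_s: 33.05
tool_pos: [0.4761, -0.2029, 0.0279]
orientation: [0.528, -0.527, 0.47, -0.471]
wrist_force: [-1.0, -0.6, -0.5]
finger_gap: 0.0137
```

```bash
python3 - <<'E'
from h import *
st(); ci,im=snap("wrist","w16")
E
```

```text
t 33.05 pos [ 0.4761 -0.2029  0.0279] jawyaw 6.5 F [-1.  -0.6 -0.5] gap 0.0137 j [ 0.04  0.48  0.36  2.08 -0.28  0.62  0.71]
```

View pics/w16.png

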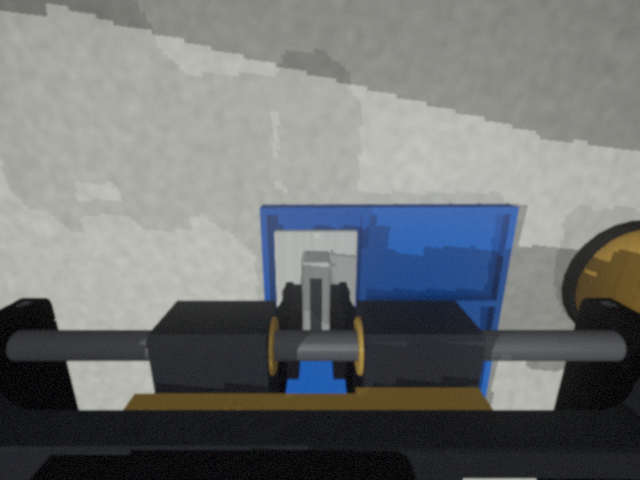

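```bash
python3 - <<'E'
from h import *
ci=imaging.camera_info("wrist")
t=np.radians(6.7);R=np.array([[np.cos(t),-np.sin(t)],[np.sin(t),np.cos(t)]])
def tr(p): return (R.T@(np.array(p[:2])-TRAY[:2])*1e3).round(1)
print('tray corners',tr(unproj(ci,(262,206),.011)),tr(unproj(ci,(517,206),.011)))
print('plate end corners',tr(unproj(ci,(273.5,231),.0277)),tr(unproj(ci,(357.5,231),.0277)))
E
```

```text
tray corners [-71.1  73.5] [72.1 73. ]
plate end corners [-63.1  63.4] [-19.1  63.3]
```

Call:
step_arm(
  moves=[
    [0, 0, 5, -1, 0],
    [0, 0, 5, 0, 0],
    [0, 0, 4, 0, 0],
    [0, 0, 3, 0, 0],
    [0, 0, 1, 0, 0],
    [0, 0, 0, 0, 0],
    [0, 0, 0, 0, 0],
  ],
)

```text
time_s: 33.8
tool_pos: [0.4742, -0.2028, 0.0093]
orientation: [0.527, -0.527, 0.471, -0.471]
wrist_force: [-1.0, 0.6, 4.1]
finger_gap: 0.0134
```

```bash
python3 - <<'E'
from h import *
st()
E
```

```text
t 33.8 pos [ 0.4742 -0.2028  0.0093] jawyaw 6.5 F [-1.   0.6  4.1] gap 0.0134 j [ 0.06  0.51  0.34  2.09 -0.3   0.58  0.72]
```

```bash
python3 - <<'E'
from h import *
plan([(.4742,-.2028,.0093,6.5,4),(.4742,-.2028,.10,6.5,4),(.49,-.455,.14,6.5,9),(.49,-.455,.14,6.5,3)],.35,0.5)
E
```

```text
20 rows; end [ 489.8 -455.2  139.8] 6.5
[[0.35,0,0,0,0],[0.35,0,0,0,0],[0.35,0,0,0,0],[0.35,0,0,0,0],[0.35,0,-22.5,0,0],[0.35,0,-23,0,0],[0.35,0,-22.5,0,0],[0.35,0,-22.5,0,0],[0.35,28,-4.5,-1.5,0],[0.35,28,-4.5,-1.5,0],[0.35,28,-4.5,-1.5,0],[0.35,28,-4.5,-1,0],[0.35,28,-4.5,-1.5,0],[0.35,28,-4.5,-1.5,0],[0.35,28,-4.5,-1.5,0],[0.35,28.5,-4.5,-1.5,0],[0.35,28,-4,-1.5,0],[0.35,0,0,0,0],[0.35,0,0,0,0],[0.35,0,0,0,0]]
```

Call:
step_arm(
  moves=[
    [0.35, 0, 0, 0, 0],
    [0.35, 0, 0, 0, 0],
    [0.35, 0, 0, 0, 0],
    [0.35, 0, 0, 0, 0],
    [0.35, 0, -12.5, 0, 0],
    [0.35, 0, -22, 0, 0],
    [0.35, 0, -22.5, 0, 0],
    [0.35, 0, -22.5, 0, 0],
    [0.35, 28, -4.5, -1.5, 0],
    [0.35, 28, -4.5, -1.5, 0],
    [0.35, 28, -4.5, -1.5, 0],
    [0.35, 28, -4.5, -1, 0],
    [0.35, 28, -4.5, -1.5, 0],
    [0.35, 28, -4.5, -1.5, 0],
    [0.35, 28, -4.5, -1.5, 0],
    [0.35, 28.5, -4.5, -1.5, 0],
    [0.35, 28, -4, -1.5, 0],
    [0.35, 0, 0, 0, 0],
    [0.35, 0, 0, 0, 0],
    [0.35, 0, 0, 0, 0],
  ],
)

```text
time_s: 35.8
tool_pos: [0.4904, -0.4537, 0.1286]
orientation: [0.528, -0.527, 0.471, -0.47]
wrist_force: [0.6, -0.6, 0.3]
finger_gap: 0.0308
```

```bash
python3 - <<'E'
from h import *
st(); ci,im=snap("wrist","w17")
import pickle; pickle.dump((ci,im),open('w17.pkl','wb'))
E
```

```text
t 35.8 pos [ 0.4904 -0.4537  0.1286] jawyaw 6.6 F [ 0.6 -0.6  0.3] gap 0.0308 j [ 0.39  0.56  0.43  1.66 -0.27  0.99  1.03]
```

View pics/w17.png

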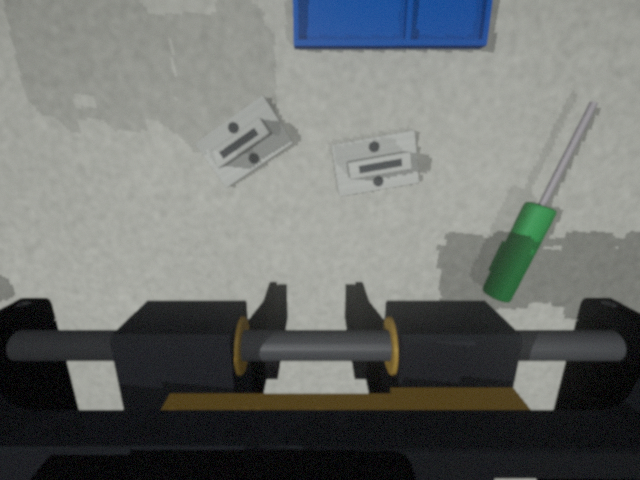

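```bash
python3 - <<'E'
import cv2
a=cv2.imread('pics/w17.png')[85:205,195:435]
cv2.imwrite('pics/z5.png',cv2.resize(a,None,fx=3,fy=3,interpolation=2))
E
```

```text
(no output)
```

View pics/z5.png

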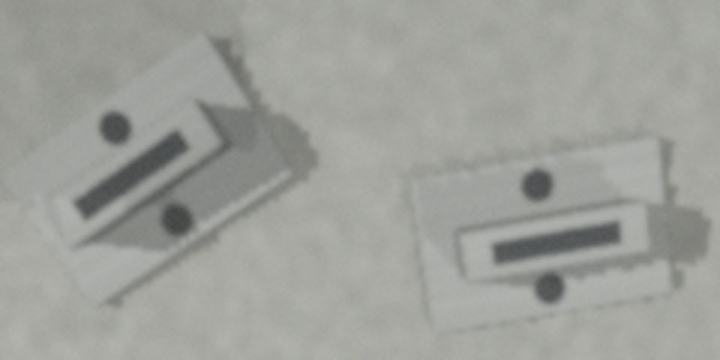

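```bash
python3 - <<'E'
from h import *
import pickle; ci,im=pickle.load(open('w17.pkl','rb'))
Z=lambda L:[(195+x/3,85+y/3) for x,y in L]
plate(ci,Z([(80,210),(184,140)]),Z([(115,127),(177,219)]),Z([(8,188),(205,38),(290,170),(103,303)]))
plate(ci,Z([(493,254),(620,232)]),Z([(537,185),(549,287)]),Z([(410,183),(660,140),(672,287),(437,330)]))
E
```

```text
slot mid [ 0.4221 -0.3826] len 33.1 ang 38.3 | holes mid [ 0.4219 -0.3823] dist 29.1 ang 39.3
  rect ((422.8939208984375, -383.42608642578125), (68.70775604248047, 40.42316818237305), 40.84514617919922)
slot mid [ 0.5345 -0.3869] len 33.7 ang 16.3 | holes mid [ 0.5343 -0.3866] dist 28.5 ang 16.4
  rect ((534.3132934570312, -386.707275390625), (69.59799194335938, 41.86050033569336), 16.326946258544922)
```

```bash
python3 - <<'E'
from h import *
plan([(.5344,-.3868,.08,-73.6,11),(.5344,-.3868,.025,-73.6,4),(.5344,-.3868,.025,-73.6,3)],.5,0.5)
E
```

```text
18 rows; end [ 534.4 -386.8   25.1] -73.4
[[0.5,-5.5,4.5,4.5,7.5],[0.5,-6,4.5,4,7],[0.5,-7,4.5,3,7.5],[0.5,-6.5,4,2.5,7],[0.5,-7.5,4.5,1,7.5],[0.5,-7,4.5,0.5,7],[0.5,-7.5,4.5,-0.5,7.5],[0.5,-7,4.5,-1,7.5],[0.5,-7,4.5,-2.5,7],[0.5,-6.5,4,-3,7.5],[0.5,-6,4.5,-4,7],[0.5,0,14,0,0],[0.5,0,13.5,0,0],[0.5,0,14,0,0],[0.5,0,13.5,0,0],[0.5,0,0,0,0],[0.5,0,0,0,0],[0.5,0,0,0,0]]
```

Call:
step_arm(
  moves=[
    [0.5, -5.5, 4.5, 4.5, 7.5],
    [0.5, -6, 4.5, 4, 7],
    [0.5, -7, 4.5, 3, 7.5],
    [0.5, -6.5, 4, 2.5, 7],
    [0.5, -7.5, 4.5, 1, 7.5],
    [0.5, -7, 4.5, 0.5, 7],
    [0.5, -7.5, 4.5, -0.5, 7.5],
    [0.5, -7, 4.5, -1, 7.5],
    [0.5, -7, 4.5, -2.5, 7],
    [0.5, -6.5, 4, -3, 7.5],
    [0.5, -6, 4.5, -4, 7],
    [0.5, 0, 14, 0, 0],
    [0.5, 0, 13.5, 0, 0],
    [0.5, 0, 14, 0, 0],
    [0.5, 0, 13.5, 0, 0],
    [0.5, 0, 0, 0, 0],
    [0.5, 0, 0, 0, 0],
    [0.5, 0, 0, 0, 0],
  ],
)

```text
time_s: 37.65
tool_pos: [0.5343, -0.3894, 0.0257]
orientation: [-0.102, 0.101, -0.7, 0.7]
wrist_force: [0.1, 0.3, -0.4]
finger_gap: 0.0435
```

```bash
python3 - <<'E'
from h import *
st(); ci,im=snap("wrist","w18")
E
```

```text
t 37.65 pos [ 0.5343 -0.3894  0.0257] jawyaw -73.5 F [ 0.1  0.3 -0.4] gap 0.0435 j [ 0.09  0.75  0.71  1.75 -0.62  0.87 -0.2 ]
```

View pics/w18.png

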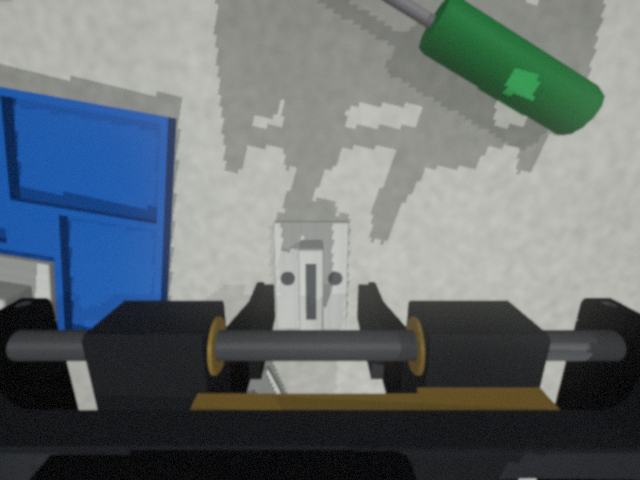

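Call:
step_arm(
  moves=[
    [0.5, 0, 7, -2.5, 0],
    [0.5, 0, 7, 0, 0],
    [0.5, 0, 4, 0, 0],
    [0.5, 0, 2.5, 0, 0],
    [0.5, 0, 0, 0, 0],
    [0.5, 0, 0, 0, 0],
    [0, 0, 0, 0, 0],
    [0, 0, 0, 0, 0],
    [0, 0, 0, 0, 0],
    [0, 0, 0, 0, 0],
    [0, 0, 0, 0, 0],
    [0, 0, 0, 0, 0],
    [0, 0, 0, 0, 0],
    [0, 0, 0, 0, 0],
  ],
  grip_force=30,
)

```text
time_s: 39.1
tool_pos: [0.5335, -0.3863, 0.0048]
orientation: [-0.101, 0.101, -0.7, 0.7]
wrist_force: [-0.7, 0.5, 0.6]
finger_gap: 0.0136
```

```bash
python3 - <<'E'
from h import *
st(); ci,im=snap("wrist","w19")
x,y,a=bay(3)
s=sense()['tool_pos']
plan([(s[0],s[1],.04,-73.5,3),(s[0],s[1],.1,-73.5,3),(x,y,.10,-83.3,9),(x,y,.028,-83.3,5)],0,0.5)
E
```

```text
t 39.1 pos [ 0.5335 -0.3863  0.0048] jawyaw -73.5 F [-0.7  0.5  0.6] gap 0.0136 j [ 0.1   0.77  0.69  1.76 -0.64  0.84 -0.19]
20 rows; end [ 544.5 -180.7   27.8] -83.5
[[0,0,-11.5,0,0],[0,0,-12,0,0],[0,0,-11.5,0,0],[0,0,-20,0,0],[0,0,-20,0,0],[0,0,-20,0,0],[0,-7.5,0,-21.5,1],[0,-7.5,0,-22,1],[0,-7,0,-21.5,1.5],[0,-6,0,-22,1],[0,-6,0,-22,1],[0,-5.5,0,-22.5,1],[0,-5.5,0,-22,1],[0,-4.5,0,-22.5,1],[0,-4.5,0,-22.5,1.5],[0,0,14,0,0],[0,0,14.5,0,0],[0,0,14.5,0,0],[0,0,14.5,0,0],[0,0,14.5,0,0]]
```

View pics/w19.png

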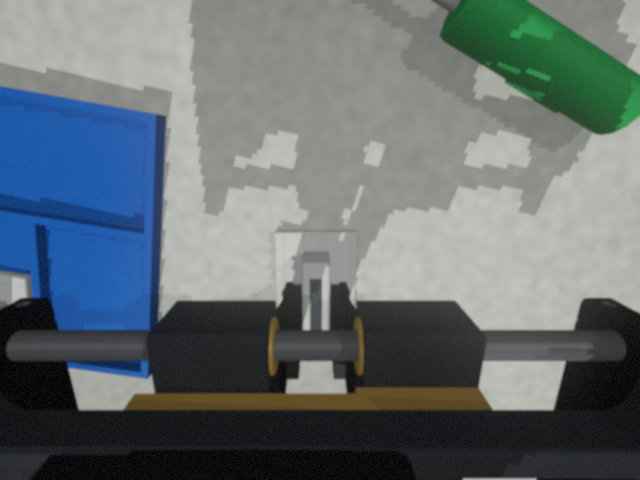

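Call:
step_arm(
  moves=[
    [0, 0, -11.5, 0, 0],
    [0, 0, -12, 0, 0],
    [0, 0, -11.5, 0, 0],
    [0, 0, -20, 0, 0],
    [0, 0, -20, 0, 0],
    [0, 0, -20, 0, 0],
    [0, -7.5, 0, -21.5, 1],
    [0, -7.5, 0, -22, 1],
    [0, -7, 0, -21.5, 1.5],
    [0, -6, 0, -22, 1],
    [0, -6, 0, -22, 1],
    [0, -5.5, 0, -22.5, 1],
    [0, -5.5, 0, -22, 1],
    [0, -4.5, 0, -22.5, 1],
    [0, -4.5, 0, -22.5, 1.5],
    [0, 0, 14, 0, 0],
    [0, 0, 14.5, 0, 0],
    [0, 0, 14.5, 0, 0],
    [0, 0, 14.5, 0, 0],
    [0, 0, 14.5, 0, 0],
  ],
)

```text
time_s: 41.15
tool_pos: [0.5438, -0.1817, 0.0262]
orientation: [-0.039, 0.04, -0.706, 0.706]
wrist_force: [0.5, 0.3, -1.6]
finger_gap: 0.0132
```

Call:
step_arm(
  moves=[
    [0, 0, 0, 0, 0],
    [0, 0, 0, 0, 0],
  ],
)

```text
time_s: 41.35
tool_pos: [0.5441, -0.1813, 0.0273]
orientation: [-0.039, 0.04, -0.706, 0.706]
wrist_force: [0.6, -0.0, -0.3]
finger_gap: 0.0135
```

```bash
python3 - <<'E'
from h import *
st(); ci,im=snap("wrist","w20"); print(np.round(bay(3),4))
E
```

```text
t 41.35 pos [ 0.5441 -0.1813  0.0273] jawyaw -83.6 F [ 0.6 -0.  -0.3] gap 0.0135 j [-0.31  0.66  0.77  1.97 -0.65  0.78 -0.61]
[ 0.5444 -0.1807  6.7   ]
```

View pics/w20.png

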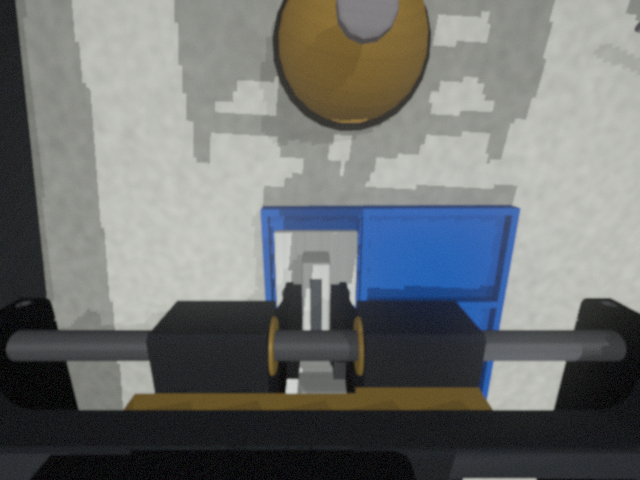

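Call:
step_arm(
  moves=[
    [0, 0, 5, -0.5, 0],
    [0, 0, 5, 0, 0],
    [0, 0, 4, 0, 0],
    [0, 0, 3, 0, 0],
    [0, 0, 1, 0, 0],
    [0, 0, 0, 0, 0],
    [0, 0, 0, 0, 0],
    [0.35, 0, 0, 0, 0],
    [0.35, 0, 0, 0, 0],
    [0.35, 0, 0, 0, 0],
    [0.35, 0, 0, 0, 0],
  ],
)

```text
time_s: 42.5
tool_pos: [0.5444, -0.1802, 0.0098]
orientation: [0.04, -0.04, 0.706, -0.706]
wrist_force: [-0.7, 0.1, -0.3]
finger_gap: 0.0295
```

```bash
python3 - <<'E'
from h import *
st()
s=sense()['tool_pos']
plan([(s[0],s[1],.10,-83.5,5),(.422,-.3825,.09,-51.2,9),(.422,-.3825,.025,-51.2,4),(.422,-.3825,.025,-51.2,2)],0.5,0.5)
E
```

```text
t 42.5 pos [ 0.5444 -0.1802  0.0098] jawyaw -83.5 F [-0.7  0.1 -0.3] gap 0.0295 j [-0.29  0.68  0.75  1.98 -0.68  0.75 -0.59]
20 rows; end [ 422.1 -382.7   24.8] -51.0
[[0.5,0,-18,0,0],[0.5,0,-18,0,0],[0.5,0,-18,0,0],[0.5,0,-18,0,0],[0.5,0,-18,0,0],[0.5,16,1,21,-3.5],[0.5,17.5,1,19.5,-3.5],[0.5,18.5,1,19,-4],[0.5,19.5,1,17,-3.5],[0.5,21,1.5,16.5,-3.5],[0.5,21.5,1,14.5,-3.5],[0.5,22.5,1,13.5,-3.5],[0.5,23.5,1,12,-3.5],[0.5,24,1.5,11,-4],[0.5,0,16,0,0],[0.5,0,16.5,0,0],[0.5,0,16,0,0],[0.5,0,16.5,0,0],[0.5,0,0,0,0],[0.5,0,0,0,0]]
```

Call:
step_arm(
  moves=[
    [0.35, 0, -12, 0, 0],
    [0.35, 0, -18, 0, 0],
    [0.5, 0, -20, 0, 0],
    [0.5, 0, -20, 0, 0],
    [0.5, 0, -20, 0, 0],
    [0.5, 16, 1, 21, -3.5],
    [0.5, 17.5, 1, 19.5, -3.5],
    [0.5, 18.5, 1, 19, -4],
    [0.5, 19.5, 1, 17, -3.5],
    [0.5, 21, 1.5, 16.5, -3.5],
    [0.5, 21.5, 1, 14.5, -3.5],
    [0.5, 22.5, 1, 13.5, -3.5],
    [0.5, 23.5, 1, 12, -3.5],
    [0.5, 24, 1.5, 11, -4],
    [0.5, 0, 16, 0, 0],
    [0.5, 0, 16.5, 0, 0],
    [0.5, 0, 16, 0, 0],
    [0.5, 0, 16.5, 0, 0],
    [0.5, 0, 0, 0, 0],
    [0.5, 0, 0, 0, 0],
  ],
)

```text
time_s: 44.5
tool_pos: [0.422, -0.3821, 0.024]
orientation: [0.236, -0.237, 0.667, -0.666]
wrist_force: [0.1, -0.4, -0.5]
finger_gap: 0.0436
```

```bash
python3 - <<'E'
from h import *
st(); ci,im=snap("wrist","w21")
E
```

```text
t 44.5 pos [ 0.422  -0.3821  0.024 ] jawyaw -51.0 F [ 0.1 -0.4 -0.5] gap 0.0436 j [ 0.2   0.61  0.63  1.97 -0.53  0.73  0.26]
```

View pics/w21.png

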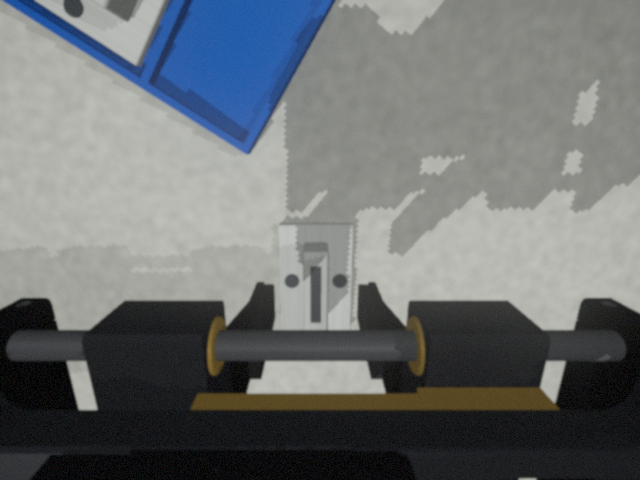

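Well centred over plate D (col 316). Descend and grip.

Call:
step_arm(
  moves=[
    [0.5, 0, 7, 0, 0],
    [0.5, 0, 7, 0, 0],
    [0.5, 0, 4, 0, 0],
    [0.5, 0, 1, 0, 0],
    [0.5, 0, 0, 0, 0],
    [0.5, 0, 0, 0, 0],
    [0, 0, 0, 0, 0],
    [0, 0, 0, 0, 0],
    [0, 0, 0, 0, 0],
    [0, 0, 0, 0, 0],
    [0, 0, 0, 0, 0],
    [0, 0, 0, 0, 0],
    [0, 0, 0, 0, 0],
    [0, 0, 0, 0, 0],
  ],
  grip_force=30,
)

```text
time_s: 45.95
tool_pos: [0.4221, -0.3827, 0.0057]
orientation: [0.236, -0.236, 0.667, -0.667]
wrist_force: [0.4, 0.4, 1.7]
finger_gap: 0.0137
```

```bash
python3 - <<'E'
from h import *
st()
x,y,a=bay(1)
s=sense()['tool_pos']
plan([(s[0],s[1],.04,-51,3),(s[0],s[1],.1,-51,3),(x,y,.10,-83.3,8),(x,y,.028,-83.3,5),(x,y,.028,-83.3,1)],0,0.5)
E
```

```text
t 45.95 pos [ 0.4221 -0.3827  0.0057] jawyaw -51.0 F [0.4 0.4 1.7] gap 0.0137 j [ 0.22  0.64  0.6   1.98 -0.56  0.69  0.28]
20 rows; end [ 496.4 -271.    28.2] -83.5
[[0,0,-11.5,0,0],[0,0,-11.5,0,0],[0,0,-11.5,0,0],[0,0,-20,0,0],[0,0,-20,0,0],[0,0,-20,0,0],[0,-16,0,-5,4],[0,-15.5,0,-6,4],[0,-15.5,0,-7.5,4],[0,-14.5,0,-8,4],[0,-14,0,-9,4],[0,-13.5,0,-10.5,4],[0,-12.5,0,-11,4.5],[0,-11.5,0,-12,4],[0,0,14.5,0,0],[0,0,14.5,0,0],[0,0,14.5,0,0],[0,0,14.5,0,0],[0,0,14,0,0],[0,0,0,0,0]]
```

Call:
step_arm(
  moves=[
    [0, 0, -11.5, 0, 0],
    [0, 0, -11.5, 0, 0],
    [0, 0, -11.5, 0, 0],
    [0, 0, -20, 0, 0],
    [0, 0, -20, 0, 0],
    [0, 0, -20, 0, 0],
    [0, -16, 0, -5, 4],
    [0, -15.5, 0, -6, 4],
    [0, -15.5, 0, -7.5, 4],
    [0, -14.5, 0, -8, 4],
    [0, -14, 0, -9, 4],
    [0, -13.5, 0, -10.5, 4],
    [0, -12.5, 0, -11, 4.5],
    [0, -11.5, 0, -12, 4],
    [0, 0, 14.5, 0, 0],
    [0, 0, 14.5, 0, 0],
    [0, 0, 14.5, 0, 0],
    [0, 0, 14.5, 0, 0],
    [0, 0, 14, 0, 0],
    [0, 0, 0, 0, 0],
  ],
)

```text
time_s: 47.95
tool_pos: [0.4946, -0.2706, 0.0258]
orientation: [0.038, -0.041, 0.707, -0.705]
wrist_force: [-0.9, -0.3, -0.1]
finger_gap: 0.0137
```

Call:
step_arm(
  moves=[
    [0, 0, 0, 0, 0],
    [0, 0, 0, 0, 0],
  ],
)

```text
time_s: 48.15
tool_pos: [0.4967, -0.2715, 0.0287]
orientation: [-0.04, 0.04, -0.706, 0.706]
wrist_force: [-0.2, -0.0, -0.6]
finger_gap: 0.0137
```

```bash
python3 - <<'E'
from h import *
st(); ci,im=snap("wrist","w22"); print(np.round(bay(1),4))
E
```

```text
t 48.15 pos [ 0.4967 -0.2715  0.0287] jawyaw -83.5 F [-0.2 -0.  -0.6] gap 0.0137 j [-0.14  0.65  0.77  1.99 -0.65  0.77 -0.44]
[ 0.4966 -0.2709  6.7   ]
```

View pics/w22.png

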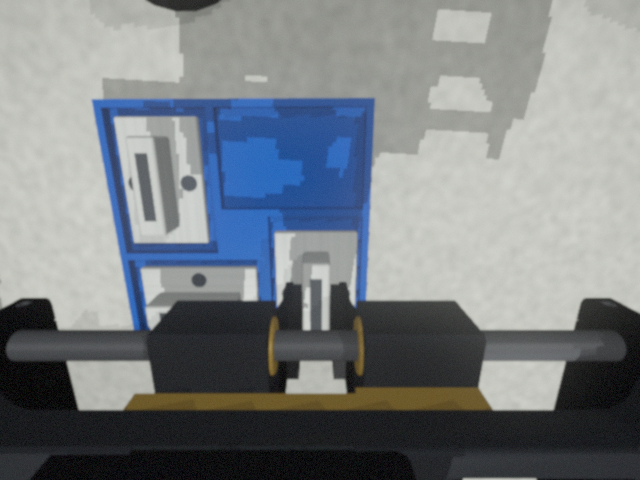

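Call:
step_arm(
  moves=[
    [0, 0, 5, -0.5, 0],
    [0, 0, 5, 0, 0],
    [0, 0, 4, 0, 0],
    [0, 0, 3, 0, 0],
    [0, 0, 1.5, 0, 0],
    [0, 0, 0, 0, 0],
    [0, 0, 0, 0, 0],
    [0.35, 0, 0, 0, 0],
    [0.35, 0, 0, 0, 0],
    [0.35, 0, 0, 0, 0],
    [0.35, 0, 0, 0, 0],
    [0.35, 0, -12, 0, 0],
    [0.35, 0, -20, 0, 0],
    [0.5, 0, -20, 0, 0],
    [0.5, 0, -20, 0, 0],
    [0.5, 0, -20, 0, 0],
  ],
)

```text
time_s: 49.8
tool_pos: [0.4963, -0.2707, 0.1033]
orientation: [-0.04, 0.04, -0.706, 0.706]
wrist_force: [0.2, 0.3, -0.6]
finger_gap: 0.0419
```

```bash
python3 - <<'E'
from h import *
st()
ci,im=snap("top","t23")
s=sense()['tool_pos']
# view for plate B: camera above (.42,.34)
plan([(.47,.10,.16,20,16),(.505,.325,.16,70,12),(.505,.325,.16,70,3)],0.5,0.5)
E
```

```text
t 49.8 pos [ 0.4963 -0.2707  0.1033] jawyaw -83.5 F [ 0.2  0.3 -0.6] gap 0.0419 j [-0.22  0.55  0.88  1.94 -0.54  0.9  -0.52]
31 rows; end [504.9 324.8 160.2] 70.0
[[0.5,-1,-3.5,-23.5,-6.5],[0.5,-3.5,-3,-23,-6.5],[0.5,-6,-3.5,-22.5,-6.5],[0.5,-8.5,-3.5,-21.5,-6.5],[0.5,-11,-3.5,-20.5,-6.5],[0.5,-13.5,-3,-19.5,-6.5],[0.5,-15,-3.5,-17.5,-6.5],[0.5,-17.5,-3.5,-15.5,-6.5],[0.5,-19,-3,-14,-6],[0.5,-20,-3.5,-11.5,-6.5],[0.5,-21.5,-3.5,-9,-6.5],[0.5,-22,-3.5,-7,-6.5],[0.5,-23,-3,-4,-6.5],[0.5,-23.5,-3.5,-1.5,-6.5],[0.5,-23.5,-3.5,1,-6.5],[0.5,-23,-3.5,3.5,-6.5],[0.5,-16.5,0,9,-4],[0.5,-16,0,10.5,-4.5],[0.5,-15,0,11.5,-4],[0.5,-14,0,12.5,-4]]
[[0.5,-13.5,0,13.5,-4.5],[0.5,-12.5,0,14.5,-4],[0.5,-11,0,15.5,-4],[0.5,-10,0,16,-4.5],[0.5,-9,0,16.5,-4],[0.5,-7.5,0,17.5,-4],[0.5,-6.5,0,18,-4.5],[0.5,-5,0,18,-4],[0.5,0,0,0,0],[0.5,0,0,0,0],[0.5,0,0,0,0]]
```

View pics/t23.png

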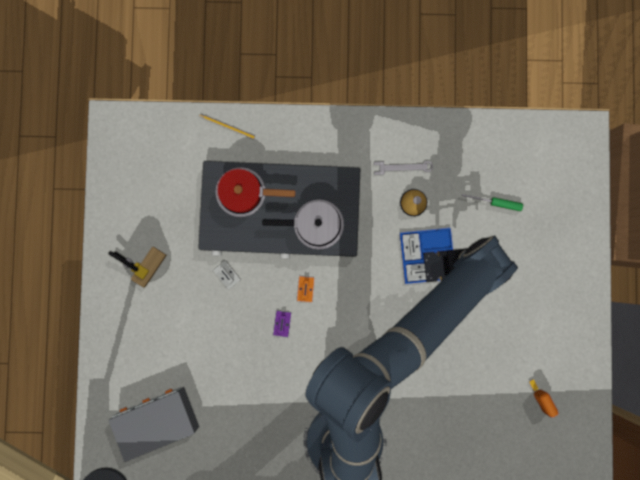

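Call:
step_arm(
  moves=[
    [0.5, -1, -3.5, -23.5, -6.5],
    [0.5, -3.5, -3, -23, -6.5],
    [0.5, -6, -3.5, -22.5, -6.5],
    [0.5, -8.5, -3.5, -21.5, -6.5],
    [0.5, -11, -3.5, -20.5, -6.5],
    [0.5, -13.5, -3, -19.5, -6.5],
    [0.5, -15, -3.5, -17.5, -6.5],
    [0.5, -17.5, -3.5, -15.5, -6.5],
    [0.5, -19, -3, -14, -6],
    [0.5, -20, -3.5, -11.5, -6.5],
    [0.5, -21.5, -3.5, -9, -6.5],
    [0.5, -22, -3.5, -7, -6.5],
    [0.5, -23, -3, -4, -6.5],
    [0.5, -23.5, -3.5, -1.5, -6.5],
    [0.5, -23.5, -3.5, 1, -6.5],
    [0.5, -23, -3.5, 3.5, -6.5],
    [0.5, -16.5, 0, 9, -4],
    [0.5, -16, 0, 10.5, -4.5],
    [0.5, -15, 0, 11.5, -4],
    [0.5, -14, 0, 12.5, -4],
  ],
)

```text
time_s: 51.85
tool_pos: [0.48, 0.1769, 0.1562]
orientation: [0.632, -0.632, 0.317, -0.318]
wrist_force: [0.4, -0.1, -0.0]
finger_gap: 0.0434
```

Call:
step_arm(
  moves=[
    [0.5, -13.5, 0, 13.5, -4.5],
    [0.5, -12.5, 0, 14.5, -4],
    [0.5, -11, 0, 15.5, -4],
    [0.5, -10, 0, 16, -4.5],
    [0.5, -9, 0, 16.5, -4],
    [0.5, -7.5, 0, 17.5, -4],
    [0.5, -6.5, 0, 18, -4.5],
    [0.5, -5, 0, 18, -4],
    [0.5, 0, 0, 0, 0],
    [0.5, 0, 0, 0, 0],
    [0.5, 0, 0, 0, 0],
  ],
)

```text
time_s: 52.95
tool_pos: [0.5029, 0.3247, 0.1558]
orientation: [-0.696, 0.697, -0.124, 0.124]
wrist_force: [0.0, -0.9, 0.7]
finger_gap: 0.0439
```

```bash
python3 - <<'E'
from h import *
st(); ci,im=snap("wrist","w24")
import pickle; pickle.dump((ci,im),open('w24.pkl','wb'))
E
```

```text
t 52.95 pos [0.5029 0.3247 0.1558] jawyaw 69.8 F [ 0.  -0.9  0.7] gap 0.0439 j [-0.81  0.4   0.21  1.79 -0.1   0.96  0.67]
```

View pics/w24.png

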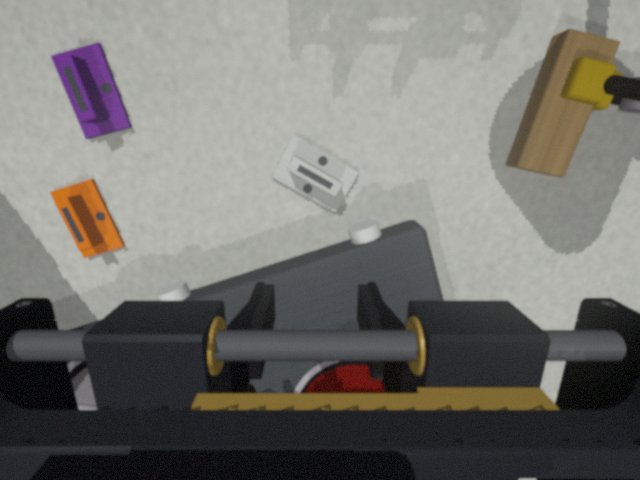

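```bash
python3 - <<'E'
import cv2
a=cv2.imread('pics/w24.png')[125:225,265:370]
cv2.imwrite('pics/z6.png',cv2.resize(a,None,fx=5,fy=5,interpolation=2))
E
```

```text
(no output)
```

View pics/z6.png

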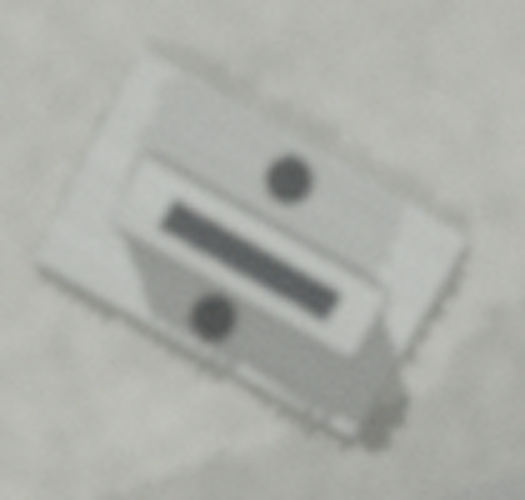

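```bash
python3 - <<'E'
from h import *
import pickle; ci,im=pickle.load(open('w24.pkl','rb'))
Z=lambda L:[(265+x/5,125+y/5) for x,y in L]
plate(ci,Z([(170,215),(332,305)]),Z([(289,180),(213,317)]),Z([(148,48),(465,238),(350,440),(42,262)]))
print('knob',unproj(ci,(364,232),.02),unproj(ci,(425,225),.05))
E
```

```text
slot mid [0.4562 0.3414] len 32.5 ang 41.1 | holes mid [0.4562 0.3411] dist 29.0 ang 40.4
  rect ((456.48419189453125, 341.3790283203125), (68.68941497802734, 43.62591552734375), 39.891357421875)
knob [0.52003922 0.36651686 0.02      ] [0.5228033  0.41514537 0.05      ]
```

```bash
python3 - <<'E'
from h import *
plan([(.4562,.3413,.09,130.4,10),(.4562,.3413,.025,130.4,5),(.4562,.3413,.025,130.4,3)],.5,0.5)
E
```

```text
18 rows; end [456.1 341.1  24.8] 130.3
[[0.5,-5,6.5,0,-6],[0.5,-5,6.5,0.5,-6],[0.5,-5,6.5,1,-6],[0.5,-4.5,7,1.5,-6],[0.5,-4.5,6.5,2,-6.5],[0.5,-4.5,6.5,2,-6],[0.5,-4,6.5,3,-6],[0.5,-3.5,6.5,3.5,-6],[0.5,-3.5,6.5,3.5,-6],[0.5,-3,7,4,-6],[0.5,0,13,0,0],[0.5,0,13,0,0],[0.5,0,13,0,0],[0.5,0,13,0,0],[0.5,0,13,0,0],[0.5,0,0,0,0],[0.5,0,0,0,0],[0.5,0,0,0,0]]
```

Call:
step_arm(
  moves=[
    [0.5, -5, 6.5, 0, -6],
    [0.5, -5, 6.5, 0.5, -6],
    [0.5, -5, 6.5, 1, -6],
    [0.5, -4.5, 7, 1.5, -6],
    [0.5, -4.5, 6.5, 2, -6.5],
    [0.5, -4.5, 6.5, 2, -6],
    [0.5, -4, 6.5, 3, -6],
    [0.5, -3.5, 6.5, 3.5, -6],
    [0.5, -3.5, 6.5, 3.5, -6],
    [0.5, -3, 7, 4, -6],
    [0.5, 0, 13, 0, 0],
    [0.5, 0, 13, 0, 0],
    [0.5, 0, 13, 0, 0],
    [0.5, 0, 13, 0, 0],
    [0.5, 0, 13, 0, 0],
    [0.5, 0, 0, 0, 0],
    [0.5, 0, 0, 0, 0],
    [0.5, 0, 0, 0, 0],
  ],
)

```text
time_s: 54.8
tool_pos: [0.4564, 0.343, 0.0252]
orientation: [0.664, -0.663, -0.245, 0.244]
wrist_force: [-0.2, 0.2, 0.3]
finger_gap: 0.0438
```

```bash
python3 - <<'E'
from h import *
st(); ci,im=snap("wrist","w25")
E
```

```text
t 54.8 pos [0.4564 0.343  0.0252] jawyaw 130.5 F [-0.2  0.2  0.3] gap 0.0438 j [-0.68  0.53 -0.05  1.94  0.04  0.67  1.52]
```

View pics/w25.png

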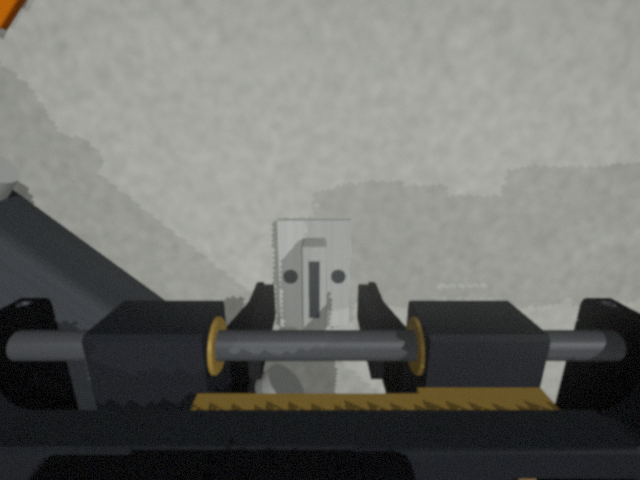

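Call:
step_arm(
  moves=[
    [0.5, 1, 7, -1, 0],
    [0.5, 0, 7, 0, 0],
    [0.5, 0, 4, 0, 0],
    [0.5, 0, 2, 0, 0],
    [0.5, 0, 0, 0, 0],
    [0.5, 0, 0, 0, 0],
    [0, 0, 0, 0, 0],
    [0, 0, 0, 0, 0],
    [0, 0, 0, 0, 0],
    [0, 0, 0, 0, 0],
    [0, 0, 0, 0, 0],
    [0, 0, 0, 0, 0],
    [0, 0, 0, 0, 0],
    [0, 0, 0, 0, 0],
  ],
  grip_force=30,
)

```text
time_s: 56.25
tool_pos: [0.4574, 0.3426, 0.0048]
orientation: [0.663, -0.663, -0.245, 0.245]
wrist_force: [-0.1, -0.3, 0.8]
finger_gap: 0.0138
```

```bash
python3 - <<'E'
from h import *
st()
x,y,a=bay(2)
s=sense()['tool_pos']
plan([(s[0],s[1],.04,130.5,3),(s[0],s[1],.14,130.5,4),(.46,.10,.14,75,13),(x,y,.12,6.7,19),(x,y,.12,6.7,1)],0,0.5)
E
```

```text
t 56.25 pos [0.4574 0.3426 0.0048] jawyaw 130.5 F [-0.1 -0.3  0.8] gap 0.0138 j [-0.68  0.56 -0.04  1.95  0.04  0.63  1.52]
40 rows; end [ 565.4 -249.5  119.8] 6.5
[[0,0,-11.5,0,0],[0,0,-12,0,0],[0,0,-11.5,0,0],[0,0,-25,0,0],[0,0,-25,0,0],[0,0,-25,0,0],[0,0,-25,0,0],[0,-12,0,-14.5,4.5],[0,-11,0,-15,4],[0,-9.5,0,-16,4.5],[0,-8.5,0,-16.5,4],[0,-7,0,-17.5,4.5],[0,-6,0,-17.5,4],[0,-4.5,0,-18,4.5],[0,-3.5,0,-18.5,4],[0,-2,0,-18.5,4.5],[0,-0.5,0,-18.5,4],[0,1,0,-19,4.5],[0,2.5,0,-18.5,4],[0,3.5,0,-18,4.5]]
[[0,10,1,-16.5,3.5],[0,11,1,-15.5,3.5],[0,12.5,1,-15,4],[0,13,1,-14,3.5],[0,14,1,-13.5,3.5],[0,14.5,1,-12.5,3.5],[0,15.5,1,-11.5,3.5],[0,16,1.5,-10.5,3.5],[0,16.5,1,-9.5,4],[0,17.5,1,-8.5,3.5],[0,18,1,-7,3.5],[0,18,1,-6,3.5],[0,18.5,1,-5.5,3.5],[0,19,1,-3.5,4],[0,19,1,-2.5,3.5],[0,19,1,-1.5,3.5],[0,19.5,1,-0.5,3.5],[0,19,1.5,1,3.5],[0,19,1,2,4],[0,0,0,0,0]]
```

Call:
step_arm(
  moves=[
    [0, 0, -11.5, 0, 0],
    [0, 0, -12, 0, 0],
    [0, 0, -11.5, 0, 0],
    [0, 0, -25, 0, 0],
    [0, 0, -25, 0, 0],
    [0, 0, -25, 0, 0],
    [0, 0, -25, 0, 0],
    [0, -12, 0, -14.5, 4.5],
    [0, -11, 0, -15, 4],
    [0, -9.5, 0, -16, 4.5],
    [0, -8.5, 0, -16.5, 4],
    [0, -7, 0, -17.5, 4.5],
    [0, -6, 0, -17.5, 4],
    [0, -4.5, 0, -18, 4.5],
    [0, -3.5, 0, -18.5, 4],
    [0, -2, 0, -18.5, 4.5],
    [0, -0.5, 0, -18.5, 4],
    [0, 1, 0, -19, 4.5],
    [0, 2.5, 0, -18.5, 4],
    [0, 3.5, 0, -18, 4.5],
  ],
)

```text
time_s: 58.25
tool_pos: [0.4601, 0.0989, 0.1402]
orientation: [0.701, -0.701, 0.094, -0.094]
wrist_force: [0.5, 0.3, -1.4]
finger_gap: 0.0135
```

Call:
step_arm(
  moves=[
    [0, 10, 1, -16.5, 3.5],
    [0, 11, 1, -15.5, 3.5],
    [0, 12.5, 1, -15, 4],
    [0, 13, 1, -14, 3.5],
    [0, 14, 1, -13.5, 3.5],
    [0, 14.5, 1, -12.5, 3.5],
    [0, 15.5, 1, -11.5, 3.5],
    [0, 16, 1.5, -10.5, 3.5],
    [0, 16.5, 1, -9.5, 4],
    [0, 17.5, 1, -8.5, 3.5],
    [0, 18, 1, -7, 3.5],
    [0, 18, 1, -6, 3.5],
    [0, 18.5, 1, -5.5, 3.5],
    [0, 19, 1, -3.5, 4],
    [0, 19, 1, -2.5, 3.5],
    [0, 19, 1, -1.5, 3.5],
    [0, 19.5, 1, -0.5, 3.5],
    [0, 19, 1.5, 1, 3.5],
    [0, 19, 1, 2, 4],
    [0, 0, 0, 0, 0],
  ],
)

```text
time_s: 60.25
tool_pos: [0.5655, -0.2535, 0.1196]
orientation: [-0.525, 0.527, -0.472, 0.473]
wrist_force: [-0.0, 0.8, -1.2]
finger_gap: 0.0136
```

Call:
step_arm(
  moves=[
    [0, 0, 0, 0, 0],
    [0, 0, 0, 0, 0],
  ],
)

```text
time_s: 60.45
tool_pos: [0.5653, -0.2485, 0.1195]
orientation: [0.528, -0.528, 0.471, -0.47]
wrist_force: [-0.1, -0.0, -0.6]
finger_gap: 0.0135
```

```bash
python3 - <<'E'
from h import *
st(); ci,im=snap("wrist","w26"); x,y,a=bay(2); print(x,y)
plan([(x,y,.028,6.7,6),(x,y,.028,6.7,2)],0,0.5)
E
```

```text
t 60.45 pos [ 0.5653 -0.2485  0.1195] jawyaw 6.6 F [-0.1 -0.  -0.6] gap 0.0135 j [-0.06  0.52  0.56  1.8  -0.34  0.93  0.76]
0.565596618656497 -0.2497017778784441
8 rows; end [ 565.5 -249.9   28. ] 6.6
[[0,0,15.5,0,0],[0,0.5,15,0,0],[0,0,15.5,0,0],[0,0.5,15,0,0],[0,0,15.5,0,0],[0,0.5,15,0,0],[0,0,0,0,0],[0,0,0,0,0]]
```

View pics/w26.png

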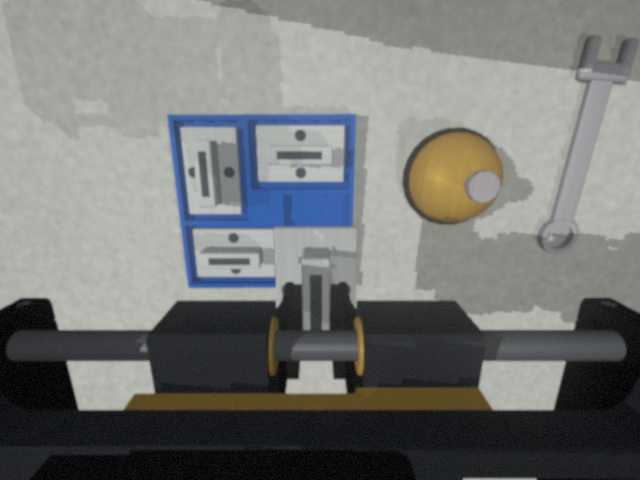

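Call:
step_arm(
  moves=[
    [0, 0, 15.5, 0, 0],
    [0, 0.5, 15, 0, 0],
    [0, 0, 15.5, 0, 0],
    [0, 0.5, 15, 0, 0],
    [0, 0, 15.5, 0, 0],
    [0, 0.5, 15, 0, 0],
    [0, 0, 0, 0, 0],
    [0, 0, 0, 0, 0],
    [0, 0, 0, 0, 0],
  ],
)

```text
time_s: 61.4
tool_pos: [0.5661, -0.2515, 0.0289]
orientation: [0.528, -0.527, 0.47, -0.471]
wrist_force: [-0.8, 0.2, -0.9]
finger_gap: 0.0134
```

```bash
python3 - <<'E'
from h import *
st(); ci,im=snap("wrist","w27")
E
```

```text
t 61.4 pos [ 0.5661 -0.2515  0.0289] jawyaw 6.5 F [-0.8  0.2 -0.9] gap 0.0134 j [-0.    0.63  0.5   1.85 -0.42  0.77  0.83]
```

View pics/w27.png

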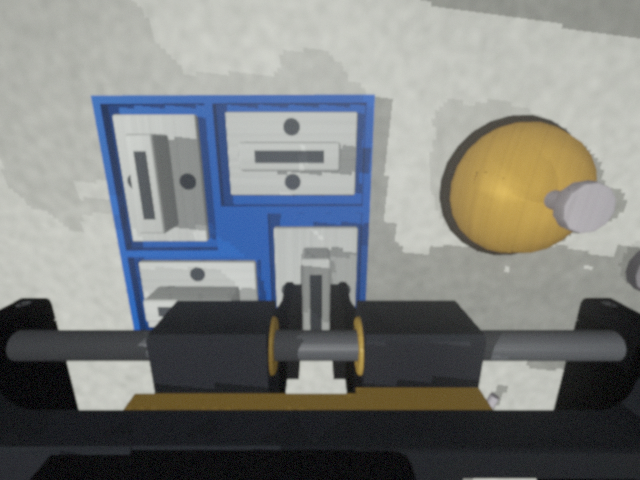

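Call:
step_arm(
  moves=[
    [0, 0, 5, -0.5, 0],
    [0, 0, 5, 0, 0],
    [0, 0, 4, 0, 0],
    [0, 0, 3, 0, 0],
    [0, 0, 2, 0, 0],
    [0, 0, 0, 0, 0],
    [0, 0, 0, 0, 0],
    [0.35, 0, 0, 0, 0],
    [0.35, 0, 0, 0, 0],
    [0.35, 0, 0, 0, 0],
    [0.35, 0, 0, 0, 0],
    [0.35, 0, -12, 0, 0],
    [0.35, 0, -20, 0, 0],
    [0.35, 0, -20, 0, 0],
    [0.35, 0, -20, 0, 0],
    [0.35, 0, -20, 0, 0],
    [0.35, 0, -20, 0, 0],
    [0.35, 0, 0, 0, 0],
    [0.35, 0, 0, 0, 0],
  ],
)

```text
time_s: 63.35
tool_pos: [0.5651, -0.2511, 0.1218]
orientation: [0.528, -0.527, 0.471, -0.471]
wrist_force: [-0.3, 0.3, -0.7]
finger_gap: 0.0303
```

```bash
python3 - <<'E'
from h import *
st(); ci,im=snap("wrist","w28")
import pickle; pickle.dump((ci,im),open('w28.pkl','wb'))
E
```

```text
t 63.35 pos [ 0.5651 -0.2511  0.1218] jawyaw 6.5 F [-0.3  0.3 -0.7] gap 0.0303 j [-0.06  0.51  0.57  1.79 -0.34  0.93  0.77]
```

View pics/w28.png

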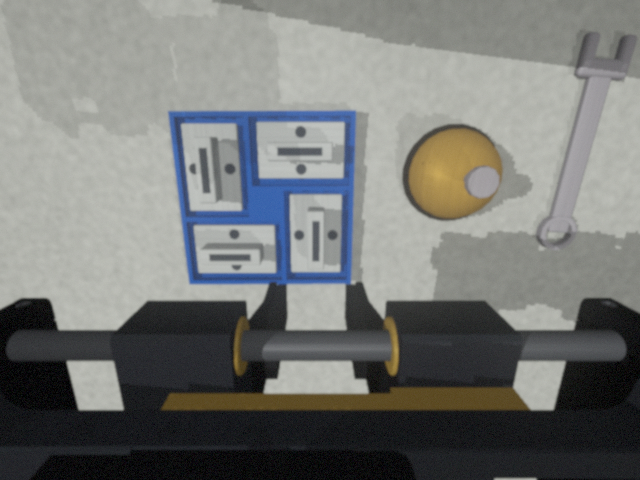

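```bash
python3 - <<'E'
from h import *
import pickle; ci,im=pickle.load(open('w28.pkl','rb'))
print('bell',unproj(ci,(482.5,182.5),.064))
c=unproj(ci,(454,173),0.042)
print('dome approx',c)
h=unproj(ci,(482.5,182.5),.064)
s=sense()['tool_pos']
plan([(h[0],h[1],.12,-10,8),(h[0],h[1],.085,-10,4),(h[0],h[1],.085,-10,3)],0,0.5)
E
```

```text
bell [ 0.67030013 -0.1850381   0.064     ]
dome approx [ 0.65885574 -0.18211427  0.042     ]
15 rows; end [ 670.4 -184.8   85. ] -10.0
[[0,-6.5,0,14,2],[0,-7.5,0,14,2],[0,-7.5,0.5,13.5,2],[0,-8,0,13,2],[0,-8.5,0,13,2.5],[0,-9.5,0,13,2],[0,-9.5,0.5,12,2],[0,-10,0,12,2],[0,0,8.5,0,0],[0,0,9,0,0],[0,0,8.5,0,0],[0,0,9,0,0],[0,0,0,0,0],[0,0,0,0,0],[0,0,0,0,0]]
```

Call:
step_arm(
  moves=[
    [0, -6.5, 0, 14, 2],
    [0, -7.5, 0, 14, 2],
    [0, -7.5, 0.5, 13.5, 2],
    [0, -8, 0, 13, 2],
    [0, -8.5, 0, 13, 2.5],
    [0, -9.5, 0, 13, 2],
    [0, -9.5, 0.5, 12, 2],
    [0, -12, 0, 12, 2],
    [0, 0, 8.5, 0, 0],
    [0, 0, 9, 0, 0],
    [0, 0, 8.5, 0, 0],
    [0, 0, 9, 0, 0],
    [0, 0, 10, 0, 0],
    [0, 0, 0, 0, 0],
    [0, 0, 0, 0, 0],
  ],
)

```text
time_s: 64.9
tool_pos: [0.6708, -0.1834, 0.075]
orientation: [0.454, -0.455, 0.542, -0.542]
wrist_force: [0.2, 0.7, 0.0]
finger_gap: 0.0003
```

```bash
python3 - <<'E'
from h import *
st(); ci,im=snap("wrist","w29"); snap("scene","s29")
for c in ("wrist","scene"):
    cc=imaging.camera_info(c); 
    for d in models.place_of(c,"bell_head")[:2]: print(c,round(d['score'],2),d['xy'],unproj(cc,d['xy'],.064))
a=cv2.imread('pics/s29.png')[270:420,160:330]; cv2.imwrite('pics/z7.png',cv2.resize(a,None,fx=4,fy=4,interpolation=2))
E
```

```text
t 64.9 pos [ 0.6708 -0.1834  0.075 ] jawyaw -10.0 F [0.2 0.7 0. ] gap 0.0003 j [-0.18  0.7   0.59  1.63 -0.45  0.96  0.4 ]
wrist 0.67 [318.1, 285.7] [ 0.67284937 -0.18450997  0.064     ]
wrist 0.28 [146.1, 282.6] [ 0.57390159 -0.16509431  0.064     ]
```

View pics/w29.png

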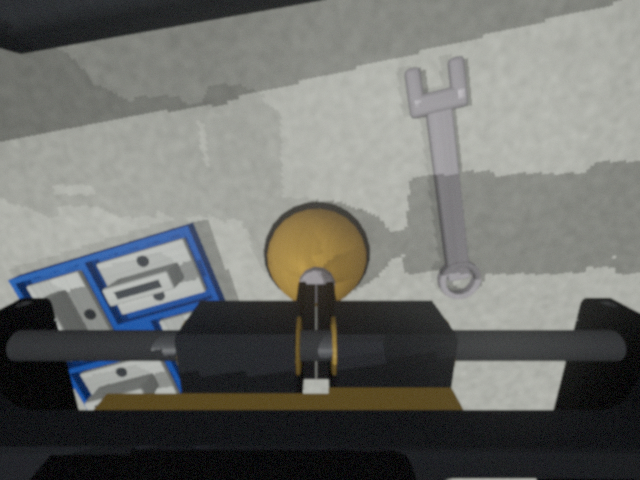

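View pics/z7.png

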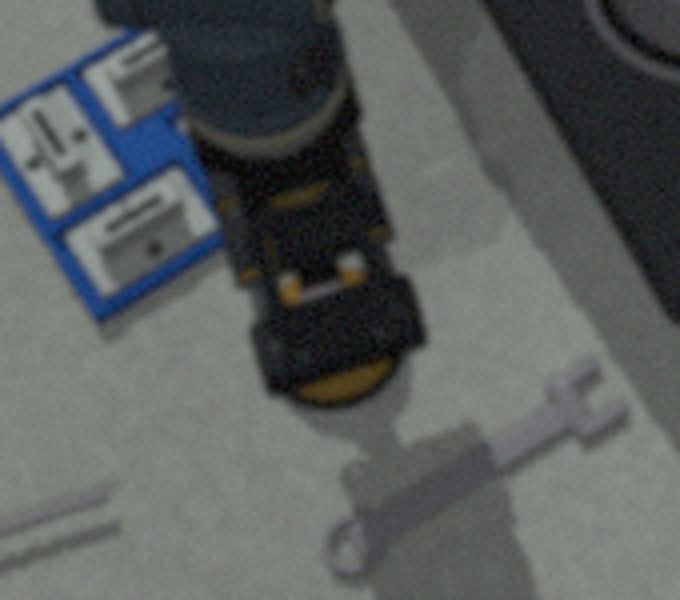

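Call:
step_arm(
  moves=[
    [0, 0, 9, 0, 0],
    [0, 0, 6, 0, 0],
    [0, 0, 3, 0, 0],
    [0, 0, 0, 0, 0],
    [0, 0, 0, 0, 0],
  ],
)

```text
time_s: 65.6
tool_pos: [0.671, -0.1833, 0.0571]
orientation: [0.454, -0.455, 0.542, -0.542]
wrist_force: [0.3, 0.7, -0.1]
finger_gap: 0.0002
```

Call:
step_arm(
  moves=[
    [0, 0, 2, 0, 0],
    [0, 0, 2, 0, 0],
    [0, 0, 0, 0, 0],
    [0, 0, 0, 0, 0],
  ],
)

```text
time_s: 66.0
tool_pos: [0.6713, -0.1834, 0.0535]
orientation: [-0.455, 0.454, -0.541, 0.542]
wrist_force: [0.0, -0.5, 1.7]
finger_gap: 0.0002
```

Call:
step_arm(
  moves=[
    [0, 0, 2, 0, 0],
    [0, 0, 1, 0, 0],
    [0, 0, 0, 0, 0],
    [0, 0, 0, 0, 0],
  ],
)

```text
time_s: 66.4
tool_pos: [0.6713, -0.1834, 0.0504]
orientation: [-0.455, 0.454, -0.541, 0.542]
wrist_force: [0.6, -0.1, 2.2]
finger_gap: 0.001
```

Call:
step_arm(
  moves=[
    [0, 0, 2, 0, 0],
    [0, 0, 1.5, 0, 0],
    [0, 0, 0, 0, 0],
    [0, 0, 0, 0, 0],
  ],
)

```text
time_s: 66.8
tool_pos: [0.6713, -0.1834, 0.0469]
orientation: [-0.455, 0.454, -0.541, 0.542]
wrist_force: [0.7, -1.3, 3.3]
finger_gap: 0.0002
```

Call:
step_arm(
  moves=[
    [0, 0, 1, 0, 0],
    [0, 0, 0.5, 0, 0],
    [0, 0, 0, 0, 0],
    [0, 0, 0, 0, 0],
  ],
)

```text
time_s: 67.2
tool_pos: [0.6713, -0.1834, 0.0461]
orientation: [-0.455, 0.454, -0.542, 0.542]
wrist_force: [-0.4, -0.1, 8.0]
finger_gap: 0.0006
```

Call:
step_arm(
  moves=[
    [0, 0, 0.7, 0, 0],
    [0, 0, 0, 0, 0],
    [0, 0, 0, 0, 0],
    [0, 0, 0, 0, 0],
  ],
)

```text
time_s: 67.6
tool_pos: [0.6714, -0.1834, 0.0461]
orientation: [-0.455, 0.454, -0.542, 0.542]
wrist_force: [-0.6, 0.4, 10.2]
finger_gap: 0.0005
```

Call:
step_arm(
  moves=[
    [0, 0, -4, 0, 0],
    [0, 0, -6, 0, 0],
    [0, 0, -10, 0, 0],
    [0, 0, -20, 0, 0],
    [0, 0, -25, 0, 0],
    [0, 0, -25, 0, 0],
    [0, 0, -25, 0, 0],
    [0, 15, -15, -15, 0],
    [0, 25, -10, -25, 0],
    [0, 25, -5, -25, 0],
    [0, 25, 0, -25, 0],
    [0, 25, 0, -25, 0],
    [0, 25, 0, -10, 0],
    [0, 25, 0, 0, 0],
    [0, 15, 0, 0, 0],
    [0, 0, 0, 0, 0],
    [0, 0, 0, 0, 0],
    [0, 0, 0, 0, 0],
  ],
)

```text
time_s: 69.4
tool_pos: [0.5174, -0.3369, 0.189]
orientation: [0.455, -0.455, 0.542, -0.541]
wrist_force: [0.0, 0.3, -0.2]
finger_gap: 0.0004
```

```bash
python3 - <<'E'
from h import *
st(); snap("wrist","w30"); snap("top","t30"); snap("scene","s30")
E
```

```text
t 69.4 pos [ 0.5174 -0.3369  0.189 ] jawyaw -9.9 F [ 0.   0.3 -0.2] gap 0.0004 j [ 0.01  0.46  0.7   1.73 -0.33  1.07  0.64]
```

View pics/w30.png

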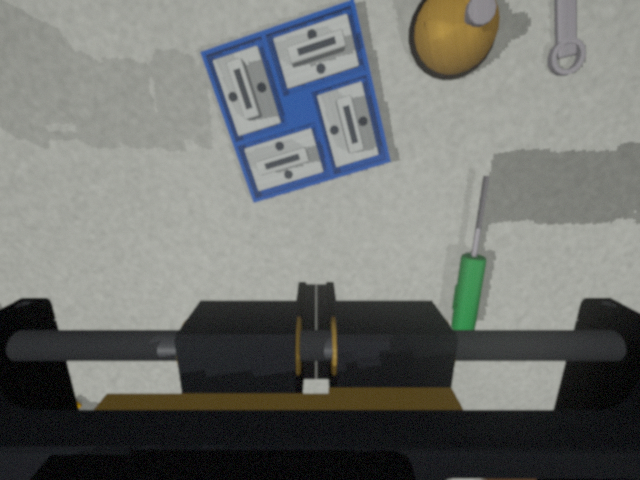

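View pics/t30.png

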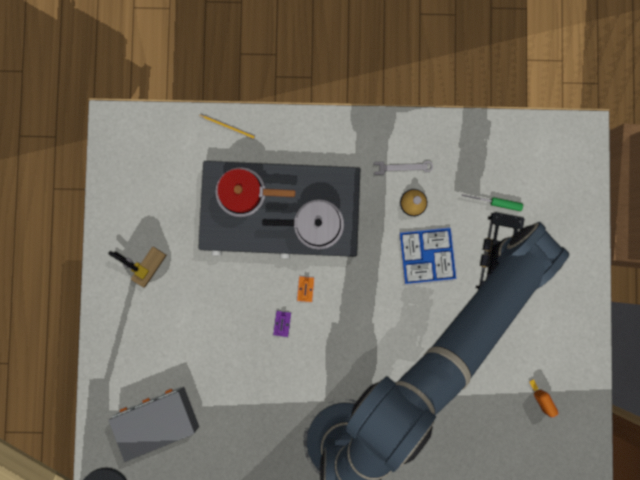

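View pics/s30.png

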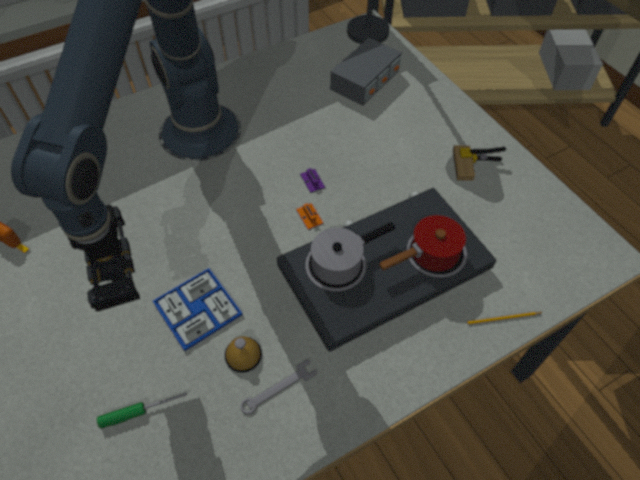

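```bash
python3 -c "
from station import job
print(job.hand_in())"
```

```text
the job is handed in; nothing more can be done
None
```

I did the whole job in the order asked and handed it in at about 69 s of the 210 s allowed.

**Pans:** I swung the milk pan (back ring) first, then the saucepan (front ring). Both stayed upright on their rings. The last top and scene pictures show both handles lying along the hotplate, over no edge and clear of the other pan. The milk pan's axis was within about 4 mm of its ring centre. I did not measure the saucepan's position again after its swing, only saw it in the pictures.

**Plates:** All four plates were there, and each lies flat in its own compartment with its long side along it. One was knocked about 3 cm during the run, so I measured it again before picking it up. I left the orange and purple look-alikes alone.

**Bell:** I pressed the plunger until the force reached 8 to 10 N and the tool stopped moving after about 9 mm of travel. I then let go and backed off; I saw no sign that it stuck, though I did not measure its return.

**Not as expected:**
- **Fingertips:** They are about 30 mm shorter than the stated 22 mm ahead of the TCP. My first try at the milk pan's handle therefore closed above it on air and touched nothing. I corrected the height from the wrist pictures, and the later grips and the bell contact agreed with it.
- **Networks:** They mostly missed or misplaced the plates and also misplaced some other things, so I located the plates from wrist pictures.

The spanner, the hex driver and the clamped offcut were never touched.

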